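# Put the fixings away and shut the drawer

## Task

Clear the bench of fixings: lay the two flat drill cases flat in the wide bay of the open drawer, gently push the drawer fully home until its detent holds it, and stack every tin from the bench squarely, lid up and edges in line, in one column on the tin that stands on top of the drawer unit. Do not slam the drawer, and leave the other tools and stock on the bench where they are.

Things in the scene. Friction and masses are not known exactly. Their poses are not given: they have to be found in the camera images.
- drawer (a joint): how far the unit's sliding upper drawer stands open, in m: 0 = fully home, at most 0.150; starts 0.09 to 0.12. It has about 1 N of friction and stays where left. From about 14 to 7 mm open a sprung ball detent resists with up to about 7 N and pushes a half-shut drawer back out; below about 5 mm it draws the drawer in and holds it at 0 (about 5 N to open).
- unit_top (a point): centre of the top surface of the bench drawer unit: a fixed grey sheet-steel chest, 240 mm deep (x), 300 mm wide (y), 108 mm high, with a thin rubber mat on top. Place and yaw vary. The x axis points from its front to its back (the drawer opens along -x), z up. The lower drawer is only a fixed front.
- bay (a point): middle of the floor of the drawer's wide bay, on its upper face; moves with the drawer; axes as the unit's. Bay: x -102 (drawer front) to +97 mm, y +-95 mm; with the drawer open by q, x from -102 to -102 + q mm lies clear of the unit's top. Above this floor: walls 35, drawer front 48, unit's top surface 58 mm (gap under it 54). At -y, past a divider, a narrow bay with fixed sockets, 32 mm high.
- pull (a point): middle of the outer face of the aluminium pull rail (292 mm wide, 10 mm high, 10 mm proud) along the upper part of the drawer front; moves with the drawer; axes as the unit's. It is 16 mm below the unit's top surface and 92 mm above the bench; the drawer front's upper edge is 6 mm above it.
- tin0_mid (a point): closed rectangular steel fixings tin with a lift-off lid, 80 mm (its x) by 56 mm (its y) by 34 mm high, 0.24 kg more or less, all tins alike; this point is its centre, 17 mm above its underside. This one stands on top of the drawer unit at the start, the foot of the column.
- tin1_mid (a point): closed rectangular steel fixings tin with a lift-off lid, 80 mm (its x) by 56 mm (its y) by 34 mm high, 0.24 kg more or less, all tins alike; this point is its centre, 17 mm above its underside. Starts on the bench; three to five of these five are there.
- tin2_mid (a point): closed rectangular steel fixings tin with a lift-off lid, 80 mm (its x) by 56 mm (its y) by 34 mm high, 0.24 kg more or less, all tins alike; this point is its centre, 17 mm above its underside. Starts on the bench; three to five of these five are there.
- tin3_mid (a point): closed rectangular steel fixings tin with a lift-off lid, 80 mm (its x) by 56 mm (its y) by 34 mm high, 0.24 kg more or less, all tins alike; this point is its centre, 17 mm above its underside. Starts on the bench; three to five of these five are there.
- tin4_mid (a point): closed rectangular steel fixings tin with a lift-off lid, 80 mm (its x) by 56 mm (its y) by 34 mm high, 0.24 kg more or less, all tins alike; this point is its centre, 17 mm above its underside. Starts on the bench; three to five of these five are there.
- tin5_mid (a point): closed rectangular steel fixings tin with a lift-off lid, 80 mm (its x) by 56 mm (its y) by 34 mm high, 0.24 kg more or less, all tins alike; this point is its centre, 17 mm above its underside. Starts on the bench; three to five of these five are there.
- case1_mid (a point): closed flat black plastic drill case, 72 mm (its x) by 44 mm (its y) by 20 mm high, 0.12 kg; this point is its centre, 10 mm above its underside. Starts on the bench.
- case2_mid (a point): closed flat black plastic drill case, 72 mm (its x) by 44 mm (its y) by 20 mm high, 0.12 kg; this point is its centre, 10 mm above its underside. Starts on the bench.
- spool: bystander: white spool of copper welding wire standing on its end, 58 mm across, 38 mm high; origin at the centre of its underside
- offcut: bystander: dark steel angle offcut, 75 by 40 mm, 40 mm high; origin at the centre of its underside
- spanner: bystander: spanner 150 mm long lying along its x; origin at its middle, on the bench
- oil: bystander: red oil bottle, 60 mm across and 150 mm high; origin at the centre of its underside
- soft_jaw: bystander: aluminium soft jaw for the vice, about 30 by 100 mm (long along its y), 30 mm high; origin at the centre of its underside

How it is judged:
By the outcome, as a careful person would: the job done as asked, in the order asked, and still so for the second after the job is handed in, with the robot touching nothing.
Of tin1, tin2, tin3, tin4, tin5 only 3 to 5 are there at a start; the rules pass over those that are not, and their reading is None.
At some moment in a run one of case1, case2 may be knocked a few centimetres aside while the robot is not near it.
Once in a run the grip may slacken for a moment while it holds something.
It also fails if it takes over 210 s, if anything falls off the work surface, if the arm or the gripper's body presses on something with over 40 N, if the wrist force passes 120 N, or if a joint passes its speed limit or range.

## Robot

A 6-joint arm with a two-finger parallel gripper is mounted at the origin on the work surface. World frame = base frame: x ahead of the robot, y to its left, z up, the work surface at z = 0. Lengths are in mm, angles in rad, forces in N, time in s.
With the tool pointing down it reaches from about 250 to 775 mm from the base axis. Payload 8.9 kg.
Tool frame: the origin (TCP) lies on the centre line of the jaws, within the pads' length; the fingertips stand 14 mm ahead of it and the grasp point (between the pads) lies 5 mm behind it; z points along the fingers, y is the direction in which the jaws open and shut (so a half turn about z gives the same grasp; the last joint's range is limited). The gripper opens to 85 mm and grips with 20 to 120 N. Pads are 22 mm wide; open, the fingers measure 114 mm over their backs; the gripper's body (76 mm by 85 mm) begins 54 mm behind the grasp point. The pads swing forward as they close: fully open they stand 13 mm farther back than shut.
Start: joints at [1.028, 0.291, -0.153, 1.127, 0, 1.431], TCP at [206.275, 482.778, 245.305] pointing down, gripper open.
Joint ranges: [-2.52, 2.52], [-0.91, 1.74], [-1.3, 1.37], [-1.96, 2.02], [-1.52, 1.47], [-3.14, 3.14]. Speed limits (rad/s): [2.22, 2.22, 2.79, 3.14, 3.14, 3.14].

## Interface

Orientations are given as a 3x3 rotation matrix whose columns are the frame's x, y, z axes.
In Python, from workcell import r gives the robot as it stands.
- The arm moves only by the shell command python3 -m inch 'ROWS' [FORCE]. ROWS is JSON, a list of rows, each a list of 3 entries, a list of its own where there are three numbers: the shift along the tool's x, y, z in cm, then the turn about the tool's z in rad, then the finger opening in cm, from 0 to 8.54. A call has 1 to 12 rows; each row is the pose to reach, as a shift and turn from the pose commanded when the call began, along the tool's axes at that moment; what a row does not reach only later rows make up. A row lasts 1/8 s, in which the tool goes at most 62.5 mm and 10.7 degrees, less where a joint would pass 70% of its speed; a pose out of reach is approached as far as the arm can. A call with a gripper value outside its range is refused whole. The fingers move at their own pace and stop on an object; FORCE is the grip in N (left out, the last holds). Time passes only in rows, so rows that repeat a pose let the fingers close. It gives the time, the measured TCP pose, the force and the opening at its end, in the units of the state.
- r.state(): the state, without advancing time (a new reading comes with each control period).
- r.read_camera(name): name is "scene" or "side" or "wrist"; returns the picture (420x560x3 uint8, red, green, blue); there is no depth.
- r.camera_model(name): a dict with "fx", "fy", "cx", "cy" (pixels), "world_from_camera" (4x4, takes a point from camera to world coordinates); the wrist camera has in their place "hand_eye" (4x4, takes a point from camera to tool coordinates, whose origin is the TCP and whose axes are the flange's). Camera axes: x right, y down, z forward; pixel columns grow to the right and rows downward; lengths in mm; the calibration is good to about 2 mm. A picture is of the moment at which its call begins: read the wrist's pose just before it. camera_model takes no time and is no camera call.
- r.hand_in(): hands the job in, once; it reports no verdict.
The state is a dict: "time_s": time; "joint_pos": joint angles; "dq": joint speeds; "joint_torque": joint torques, N m; "tool_pos": TCP position; "tool_rot": TCP orientation; "wrist_force": force on the tool from outside, world axes, zero at the start; "wrist_torque": the same for the moment, N m; "finger_gap": finger opening in mm.
Only numpy, scipy, OpenCV 4.12 (cv2) and the standard library are available. Lean on these libraries where they do the work, as an engineer would, in place of code of your own. Each camera call takes 0.05 s, during which the arm holds its last target. There are 200 camera calls.

## Working session

There is one attempt and no reset: what is moved stays moved. The work goes in short steps, Python scripts to look and compute and a shell command to move; the robot and the scene stay as the last step left them, time stands still between calls to the robot, and variables do not carry over. Pictures are saved under pics/ and viewed, on a budget of 14 in all, crops included, one or two more only if the job needs it, and the job is handed in when it is done.

```bash
ls; mkdir -p pics; python3 - <<'E'
from workcell import r
import cv2,numpy as np
np.set_printoptions(precision=3,suppress=True)
for n in("scene","side","wrist"):
    s=r.state()
    im=r.read_camera(n); cv2.imwrite(f"pics/{n}0.png",im[:,:,::-1]); print(n,r.camera_model(n))
print(s)
E
```

```text
pics
scene {'fx': 401.9663182799397, 'fy': 401.9663182799397, 'cx': 279.48823957246935, 'cy': 209.11697189007788, 'world_from_camera': array([[   0.011,    0.798,   -0.602, 1194.183],
       [   1.   ,    0.001,    0.02 , -117.117],
       [   0.016,   -0.602,   -0.798,  938.809],
       [   0.   ,    0.   ,    0.   ,    1.   ]])}
side {'fx': 476.5191640849715, 'fy': 476.5191640849715, 'cx': 275.7786307122774, 'cy': 210.76957140303395, 'world_from_camera': array([[   0.789,   -0.465,    0.402,  -68.856],
       [  -0.615,   -0.6  ,    0.512, -914.531],
       [   0.003,   -0.651,   -0.759, 1259.162],
       [   0.   ,    0.   ,    0.   ,    1.   ]])}
wrist {'fx': 343.7603743082334, 'fy': 343.7603743082334, 'cx': 276.55477695074677, 'cy': 212.9050457716817, 'hand_eye': array([[   0.001,   -0.954,   -0.299,   76.362],
       [   1.   ,    0.   ,    0.001,    0.72 ],
       [  -0.001,   -0.299,    0.954, -128.305],
       [   0.   ,    0.   ,    0.   ,    1.   ]])}
{'time_s': 0.1, 'joint_pos': array([ 1.028,  0.291, -0.154,  1.127, -0.   ,  1.431]), 'dq': array([-0.001,  0.001,  0.   ,  0.   , -0.   , -0.   ]), 'joint_torque': array([  0.002, -53.798,  33.192,   0.009,  -0.   ,   0.   ]), 'tool_pos': array([206.084, 482.442, 244.772]), 'tool_rot': array([[-0.92 ,  0.393, -0.001],
       [ 0.393,  0.92 , -0.001],
       [ 0.   , -0.001, -1.   ]]), 'wrist_force': array([ 0.009, -0.334, -0.844]), 'wrist_torque': array([-0.071, -0.005, -0.011]), 'finger_gap': 84.94878606170279}
```

View pics/scene0.png

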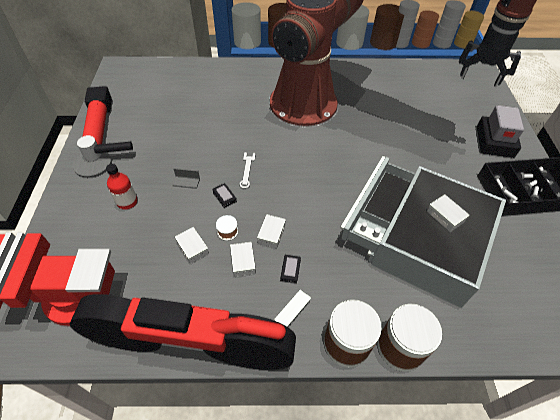

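View pics/side0.png

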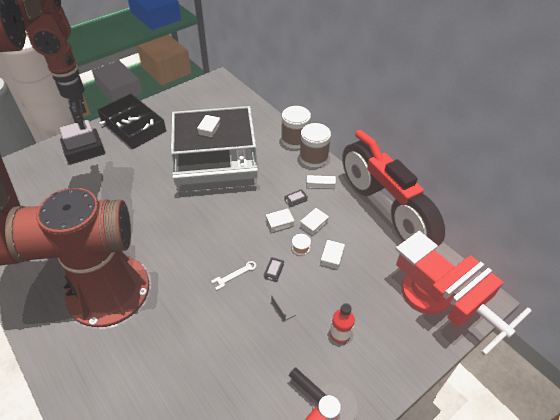

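```bash
cat > h.py <<'E'
import cv2,numpy as np
from workcell import r
np.set_printoptions(precision=1,suppress=True)
def cam(n,st=None):
    m=r.camera_model(n); K=np.array([[m['fx'],0,m['cx']],[0,m['fy'],m['cy']],[0,0,1]])
    if n=='wrist':
        T=np.eye(4);T[:3,:3]=st['tool_rot'];T[:3,3]=st['tool_pos'];T=T@m['hand_eye']
    else:T=m['world_from_camera']
    return K,T
def toplane(px,z,n,st=None):
    K,T=cam(n,st);px=np.atleast_2d(px).astype(float)
    d=np.c_[px,np.ones(len(px))]@np.linalg.inv(K).T@T[:3,:3].T
    return T[:3,3]+d*((z-T[2,3])/d[:,2])[:,None]
def proj(P,n,st=None):
    K,T=cam(n,st);P=np.atleast_2d(P);c=(P-T[:3,3])@T[:3,:3]@K.T
    return c[:,:2]/c[:,2:]
def rects(mask,z,n,amin=60,amax=1e5,st=None):
    out=[]
    for c in cv2.findContours(mask.astype(np.uint8),cv2.RETR_EXTERNAL,cv2.CHAIN_APPROX_NONE)[0]:
        a=cv2.contourArea(c)
        if amin<a<amax:
            w=toplane(c[:,0],z,n,st)[:,:2].astype(np.float32)
            (x,y),(p,q),t=cv2.minAreaRect(w)
            if p<q:t+=90;p,q=q,p
            t=(t+90)%180-90
            out.append((c[:,0].mean(0),np.array([x,y,p,q,t])))
    return out
def grab(n,name):
    st=r.state();im=r.read_camera(n)[:,:,::-1].copy();cv2.imwrite(f'pics/{name}.png',im);return st,im
E
python3 - <<'E'
from h import *
for n in("scene","side"):
    im=cv2.imread(f'pics/{n}0.png');h=cv2.cvtColor(im,cv2.COLOR_BGR2HSV)
    print(n,'WHITE')
    for c,w in rects((h[...,2]>195)&(h[...,1]<40),34,n): print(c,w)
    print('DARK')
    for c,w in rects((h[...,2]<50),20,n,60,2500): print(c,w)
    print('tin0', [ (c,w) for c,w in rects((h[...,2]>195)&(h[...,1]<40),142,n) if 440<c[0]<460 or (195<c[0]<220 and c[1]<140)])
    z=cv2.resize(im[120:330,130:330] if n=="scene" else im[95:300,160:360],None,fx=2.9,fy=2.9,interpolation=cv2.INTER_CUBIC)
    z2=im[140:310,320:520] if n=="scene" else im[95:205,160:270]
    z2=cv2.resize(z2,(580,int(580*z2.shape[0]/z2.shape[1])),interpolation=cv2.INTER_CUBIC)
    cv2.imwrite(f'pics/{n}z.png',z);cv2.imwrite(f'pics/{n}u.png',z2)
E
```

```text
scene WHITE
[195.5 412.4] [1030.1 -280.3  316.2   24.    89.5]
[392.6 412. ] [1031.6  144.4  364.2   28.    89.5]
[531.4 412.9] [1043.7  418.   158.6   37.4  -74.3]
[ 38.4 407.6] [1007.4 -581.9  197.2   64.2   89.5]
[511.2 384.7] [974.6 398.3  91.8  31.3 -68.7]
[415.7 328.7] [855.7 216.3 119.9 116.8 -14.3]
[355.2 324.2] [845.3  77.7 118.1 117.5  89.7]
[292.2 307.8] [806.1 -67.1 100.1  34.4 -40. ]
[ 87.2 269.3] [ 698.8 -579.7  113.9   80.3    0.3]
[241.9 256.4] [ 663.2 -193.3   82.1   55.9    9.3]
[190.6 242.6] [ 621.1 -332.3   82.2   59.4   33.6]
[226.  223.8] [ 560.7 -241.9   56.8   55.5    0. ]
[271.4 228.5] [ 575.6 -116.6   81.8   59.   -17.9]
[448.8 209.2] [511.3 387.3  92.4  64.8  33.5]
[439.2 226.9] [530.2 331.3 341.6 330.6  59.3]
[365.  191.8] [440.  160.9 315.5  22.2 -30.8]
[247.  167.8] [ 359.2 -193.6  143.8   34.6   -5.7]
[ 85.3 141.4] [ 240.8 -713.    52.2   49.8  -23. ]
[ 28.  208.6] [ 452.4 -809.2  567.3   67.2    0. ]
[534.2  76.6] [-126.7  876.8  479.   194.2  -23.6]
DARK
[238.9 352.1] [ 894.1 -181.2  236.6   99.4   89.6]
[327.3 339.5] [878.   12.6  70.3  26.4  15.1]
[
[... 1344 characters left out ...]
416.2 246.3] [ 843.6 -479.8  112.7   78.9   -1.1]
[314.  218.5] [ 660.4 -192.7   83.1   59.1    8.8]
[279.4 217.3] [ 573.1 -117.9   82.1   60.6  -17.2]
[321. 179.] [801.4 -68.9 101.2  40.4 -40.4]
[216.4 169.7] [530.1 213.7 308.7  64.4 -29.9]
[315.5 133.5] [955.  138.  115.5 115.  -37.7]
[ 76.6 128.8] [216.3 739.  109.7  74.2 -11.9]
[296.  114.6] [964.9 272.3 117.1 115.   13.7]
[211.8 129.6] [646.1 408.9 322.5 255.1 -30.7]
[86.5 76.2] [ 399.8 1053.8   84.6   55.    77.9]
[130.4  59.5] [ 620.4 1053.2   90.1   75.4   -0.4]
DARK
[118.4 105.2] [426.2 790.8 149.3  67.8   6.4]
[12.8 21.2] [ 307.4 1778.5  538.6   98.3   79.1]
tin0 [(array([211.8, 129.6]), array([583.1, 292.2, 294.1, 232.6, -30.7]))]
```

View pics/sceneu.png

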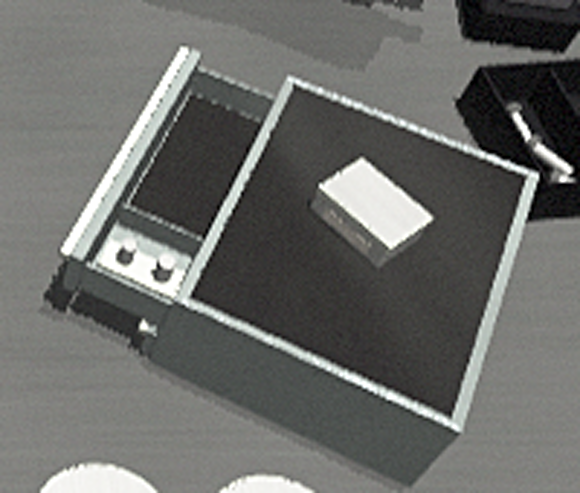

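```bash
python3 - <<'E'
from h import *
c=np.array([(291,77),(538,175),(459,431),(186,301)])*200/580+[320,140]
W=toplane(c,108,'scene')[:,:2];print(W,W.mean(0))
for i in range(4):
    d=W[(i+1)%4]-W[i];print(np.linalg.norm(d),np.degrees(np.arctan2(d[1],d[0])))
f=np.array([(182,46),(62,252),(200,50),(82,260)])*200/580+[320,140]
P=toplane(f,98,'scene')[:,:2];print(P)
d=W[0]-W[3]+W[1]-W[2];v=d/np.linalg.norm(d);u=np.array([v[1],-v[0]]);print('u',u,'yaw',np.degrees(np.arctan2(u[1],u[0])))
print(((P-W.mean(0))@np.c_[u,v]))
im=cv2.imread('pics/side0.png');z=im[95:205,160:270]
print(proj([[*w,108] for w in W],'side'))
z=cv2.resize(z,None,fx=5.4,fy=5.4,interpolation=cv2.INTER_CUBIC);cv2.imwrite('pics/sideu.png',z)
E
```

```text
[[415.8 304.6]
 [537.6 505.9]
 [793.4 352.8]
 [673.3 157.9]] [605.  330.3]
235.2118440974869 58.83207925402444
298.1163390383607 -30.900620667571655
228.86604939488436 -121.63143325361204
296.36282503198845 150.32940971474864
[[364.2 208.3]
 [616.4  60.4]
 [369.8 225.6]
 [624.9  77. ]]
u [0.5 0.9] yaw 59.712580365519344
[[-226.8  146.4]
 [-227.3 -145.9]
 [-209.1  150.3]
 [-208.7 -144.9]]
[[171.5 152.5]
 [172.9 111.5]
 [249.7 105.9]
 [254.4 144.7]]
```

View pics/sideu.png

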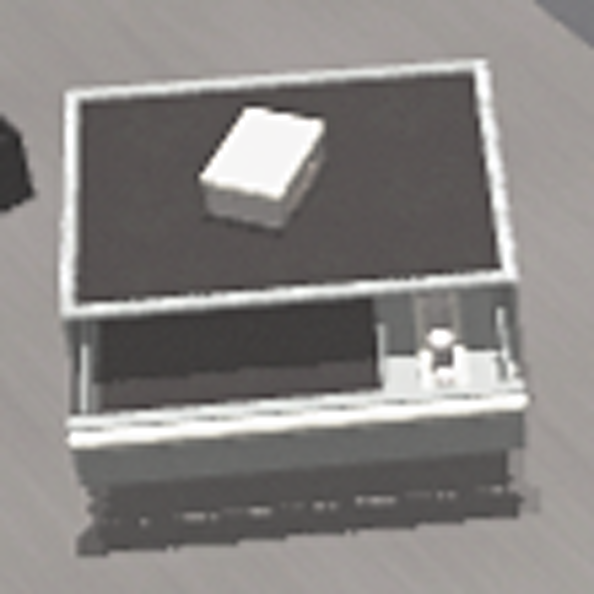

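```bash
cat >> h.py <<'E'
def go(x,y,z,phi,flip=None):
    """shift (cm, tool axes) and turn for TCP target with jaw axis at phi deg (mod 180)"""
    s=r.state();R=s['tool_rot'];q1=np.degrees(np.arctan2(y,x))
    d=R.T@(np.array([x,y,z])-s['tool_pos'])/10
    now=np.degrees(s['joint_pos'][5]);q10=np.degrees(s['joint_pos'][0])
    p0=np.degrees(np.arctan2(R[1,1],R[0,1]))
    o=[]
    for k in(-3,-2,-1,0,1,2,3):
        t=phi+180*k; q6=q1+90-t
        if abs(q6)<165:o.append((q6,t))
    base=q10+90-now   # unwrapped current phi
    for q6,t in o: print('q6->%.0f'%q6,'turn %.3f rad'%np.radians(base-t))
    print('shift cm',np.round(d,2),'now',s['tool_pos'],'phi',round(p0,1),'F',s['wrist_force'],'gap',s['finger_gap'],'t',s['time_s'])
E
python3 - <<'E'
from h import *
go(449,-257,160,123.5)
E
```

```text
q6->117 turn 2.153 rad
q6->-63 turn -0.988 rad
shift cm [-51.4 -58.5   8.5] now [206.1 482.5 244.9] phi 66.9 F [ 0.  -0.1  0.4] gap 85.11542231087266 t 0.15
```

```bash
python3 -m inch '[[[-26,-29,0],-0.5,6.5],[[-51.4,-58.5,0],-0.99,6.5],[[-51.4,-58.5,0],-0.99,6.5],[[-51.4,-58.5,0],-0.99,6.5],[[-51.4,-58.5,0],-0.99,6.5],[[-51.4,-58.5,0],-0.99,6.5],[[-51.4,-58.5,0],-0.99,6.5],[[-51.4,-58.5,0],-0.99,6.5],[[-51.4,-58.5,4],-0.99,6.5],[[-51.4,-58.5,4],-0.99,6.5],[[-51.4,-58.5,4],-0.99,6.5],[[-51.4,-58.5,4],-0.99,6.5]]' 50
python3 -m inch '[[[0,0,0],0,6.5],[[0,0,0],0,6.5],[[0,0,0],0,6.5],[[0,0,0],0,6.5]]'
python3 - <<'E'
from h import *
st,im=grab('wrist','w1')
print(st['tool_pos'])
h=cv2.cvtColor(im,cv2.COLOR_BGR2HSV)
for c,w in rects(h[...,2]<60,20,'wrist',300,40000,st): print(c,w)
go(449,-257,160,123.5)
E
```

```text
time_s: 1.65
tool_pos: [422.8, -176.4, 215.5]
tool_rot: [[-0.833, -0.553, 0.0], [-0.553, 0.833, 0.0], [-0.0, -0.0, -1.0]]
wrist_force: [1.6, 0.8, 1.0]
finger_gap: 65.2
time_s: 2.15
tool_pos: [422.6, -173.2, 216.1]
tool_rot: [[-0.832, -0.555, 0.0], [-0.555, 0.832, -0.0], [-0.0, -0.0, -1.0]]
wrist_force: [0.2, -0.7, -0.2]
finger_gap: 65.1
[ 422.6 -173.2  216.1]
[337.4  97.1] [ 318.4 -163.8  370.8  111.1  -30.5]
q6->117 turn 3.145 rad
q6->-63 turn 0.003 rad
shift cm [ 2.5 -8.4  5.6] now [ 422.7 -173.3  216.1] phi 123.7 F [ 0.3  0.4 -0.9] gap 65.16077392523266 t 2.2
```

View pics/w1.png

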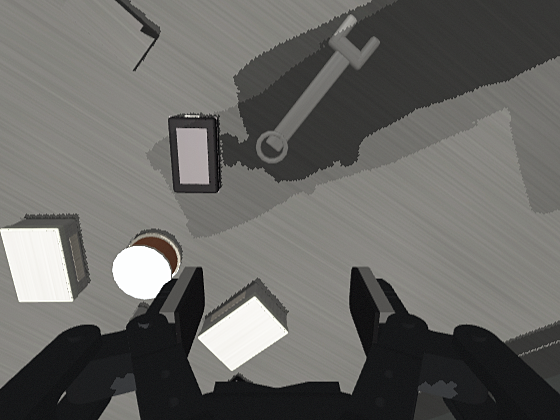

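```bash
python3 - <<'E'
from h import *
im=cv2.imread('pics/w1.png');st=dict(r.state());st['tool_pos']=np.array([422.6,-173.2,216.1])
roi=np.zeros(im.shape[:2],bool);roi[110:200,160:225]=1
v=im.max(2)
for c,w in rects(roi&(v<32),20,'wrist',300,40000,st): print(c,w)
for c,w in rects(roi&(v>125),20,'wrist',300,40000,st): print(c,w)
E
```

```text
[192.4 155.4] [ 441.4 -254.9   51.8   27.8   33. ]
[183.9 116.9] [ 418.  -270.8   57.9   26.7  -56.3]
```

```bash
python3 - <<'E'
from h import *
go(442,-255,14,123)
E
```

```text
q6->117 turn 3.153 rad
q6->-63 turn 0.012 rad
shift cm [ 2.9 -7.9 20.2] now [ 422.7 -173.3  216.1] phi 123.7 F [ 0.3  0.4 -0.9] gap 65.16077392523266 t 2.2
```

```bash
python3 -m inch '[[[2.9,-7.9,6],0.01,6.5],[[2.9,-7.9,10],0.01,6.5],[[2.9,-7.9,15],0.01,6.5],[[2.9,-7.9,17],0.01,6.5],[[2.9,-7.9,18.5],0.01,6.5],[[2.9,-7.9,19.5],0.01,6.5],[[2.9,-7.9,20.1],0.01,6.5],[[2.9,-7.9,20.1],0.01,6.5],[[2.9,-7.9,20.1],0.01,6.5]]' 50
python3 - <<'E'
from h import *
go(442,-255,14,123)
E
python3 -m inch '[[[0,0,0],0,4.9],[[0,0,0],0,4.2],[[0,0,0],0,3.8],[[0,0,0],0,3.8],[[0,0,0],0,3.8],[[0,0,0],0,3.8]]' 60
```

```text
time_s: 3.32
tool_pos: [442.6, -256.3, 15.4]
tool_rot: [[-0.839, -0.545, 0.001], [-0.545, 0.839, -0.001], [-0.0, -0.001, -1.0]]
wrist_force: [0.5, 0.3, -0.5]
finger_gap: 65.1
q6->117 turn 3.142 rad
q6->-63 turn 0.000 rad
shift cm [-0.   0.1  0.1] now [ 442.6 -256.3   15.4] phi 123.0 F [ 0.5  0.3 -0.5] gap 65.14325848343847 t 3.325
time_s: 4.08
tool_pos: [442.4, -256.2, 15.5]
tool_rot: [[-0.839, -0.545, 0.001], [-0.545, 0.839, -0.0], [-0.0, -0.001, -1.0]]
wrist_force: [-1.8, 1.8, 7.9]
finger_gap: 42.8
```

```bash
cat >> h.py <<'E'
C=np.array([605.,330.]);YAW=np.radians(59.7)
U=np.array([np.cos(YAW),np.sin(YAW)]);V=np.array([-U[1],U[0]])
def unit(p): p=np.atleast_2d(p)[:,:2]-C; return np.c_[p@U,p@V]
def world(a,b): return C+a*U+b*V
E
python3 - <<'E'
from h import *
f=lambda L:np.array(L)*200/580+[320,140]
g=lambda L:np.array(L)/5.4+[160,95]
print('top walls scene',unit(toplane(f([(200,68),(272,96),(130,207),(200,240)]),85,'scene')))
print('front inner/outer edge',unit(toplane(f([(200,52),(90,262)]),98,'scene')))
print('floor scene',unit(toplane(f([(195,94),(133,207)]),50,'scene')))
print('side divider top',unit(toplane(g([(380,322),(382,385)]),85,'side')),'side left wall',unit(toplane(g([(88,320),(88,410)]),85,'side')))
print('side front edges',unit(toplane(g([(72,424),(525,392)]),98,'side')),'rail outer top',unit(toplane(g([(72,435),(525,403)]),97,'side')))
go(*world(-120-48,85),200,np.degrees(YAW))
E
python3 -m inch '[[[0,0,-3],0,3.8],[[0,0,-8],0,3.8],[[0,0,-13],0,3.8],[[0,0,-18],0,3.8],[[0,0,-19],0,3.8],[[0,0,-19],0,3.8]]'
```

```text
top walls scene [[-201.8  140.1]
 [-126.5  140.3]
 [-195.8  -59.3]
 [-127.   -61.9]]
front inner/outer edge [[-207.9  147.8]
 [-201.5 -143.2]]
floor scene [[-198.   138.2]
 [-197.8  -30.2]]
side divider top [[-130.5  -56.3]
 [-190.9  -53.3]] side left wall [[-103.2  137.1]
 [-189.4  136.9]]
side front edges [[-214.4  145. ]
 [-222.9 -144.1]] rail outer top [[-223.3  145.1]
 [-231.9 -143.1]]
q6->57 turn 1.105 rad
q6->-123 turn -2.036 rad
shift cm [-26.8  40.3 -18.5] now [ 442.4 -256.2   15.5] phi 123.0 F [-1.8  1.8  7.9] gap 42.81923506655642 t 4.075
time_s: 4.82
tool_pos: [442.2, -256.1, 204.8]
tool_rot: [[-0.839, -0.545, 0.001], [-0.545, 0.839, -0.0], [-0.0, -0.001, -1.0]]
wrist_force: [0.1, -0.6, -2.1]
finger_gap: 42.7
```

```bash
python3 -m inch '[[[-1.3,2,0],0.05,3.8],[[-4,6.1,0.5],0.17,3.8],[[-7,10.7,0.5],0.3,3.8],[[-10,15.3,1],0.42,3.8],[[-13,19.8,1],0.54,3.8],[[-16,24.4,1.5],0.66,3.8],[[-19,29,1.5],0.79,3.8],[[-22,33.6,2],0.92,3.8],[[-24.5,37.4,2],1.03,3.8],[[-26,39.7,2],1.08,3.8],[[-26.6,40.6,2],1.1,3.8],[[-26.6,40.6,2],1.1,3.8]]'
python3 - <<'E'
from h import *
st,im=grab('wrist','w2')
go(*world(-168,88),70,np.degrees(YAW))
E
```

```text
time_s: 6.32
tool_pos: [442.8, 229.5, 182.9]
tool_rot: [[-0.867, 0.499, -0.003], [0.499, 0.867, -0.001], [0.002, -0.002, -1.0]]
wrist_force: [0.8, -0.3, -2.3]
finger_gap: 42.8
q6->58 turn 0.006 rad
q6->-122 turn -3.135 rad
shift cm [-0.1  0.1 11.3] now [443.  229.  183.2] phi 60.1 F [ 0.3 -0.5 -0.9] gap 42.83918165325742 t 6.375
```

View pics/w2.png

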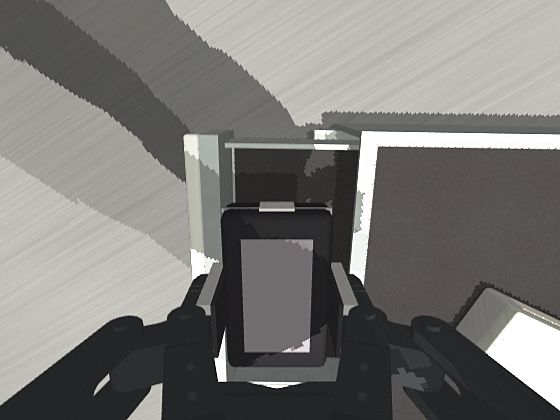

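```bash
python3 - <<'E'
from h import *
st=r.state()
print('tool',unit(st['tool_pos']),np.degrees(np.arctan2(*st['tool_rot'][[1,0],1])))
print('unit front edge',unit(toplane([(361,135),(355,240)],108,'wrist',st)))
print('front top edge inner',unit(toplane([(222,140),(217,260)],98,'wrist',st)),'outer rail',unit(toplane([(186,140),(188,240)],97,'wrist',st)))
print('side wall top',unit(toplane([(280,147)],85,'wrist',st)))
print('case corners',unit(toplane([(222,208),(331,208),(222,365),(331,362)],186,'wrist',st)))
E
```

```text
tool [[-168.9   88.9]] 60.05369260815484
unit front edge [[-119.5  149.4]
 [-118.1   84.1]]
front top edge inner [[-201.8  145. ]
 [-208.4   64.8]] outer rail [[-224.   144.8]
 [-227.4   78.8]]
side wall top [[-166.2  139.6]]
case corners [[-189.   127.8]
 [-147.5  128.1]
 [-192.    55.1]
 [-143.7   57.1]]
```

```bash
python3 -m inch '[[[-0.2,0.3,2],0,3.8],[[-0.2,0.3,5],0,3.8],[[-0.2,0.3,7],0,3.8],[[-0.2,0.3,9],0,3.8],[[-0.2,0.3,10],0,3.8],[[-0.2,0.3,10.8],0,3.8],[[-0.2,0.3,11.3],0,3.8],[[-0.2,0.3,11.6],0,3.8],[[-0.2,0.3,11.6],0,3.8]]'
python3 -m inch '[[[0,0,0],0,4.5],[[0,0,0],0,4.8],[[0,0,0],0,4.8],[[0,0,0],0,4.8]]'

```

```text
time_s: 7.5
tool_pos: [448.0, 231.1, 75.1]
tool_rot: [[-0.866, 0.5, 0.005], [0.5, 0.866, 0.002], [-0.003, 0.004, -1.0]]
wrist_force: [-31.1, -19.7, 87.6]
finger_gap: 42.6
time_s: 8.0
tool_pos: [446.6, 228.9, 74.6]
tool_rot: [[-0.866, 0.501, 0.002], [0.501, 0.866, -0.002], [-0.003, -0.001, -1.0]]
wrist_force: [-35.4, -29.7, 89.4]
finger_gap: 47.9
```

```bash
python3 -m inch '[[[0,0,-1.0],0,4.8]]'
python3 - <<'E'
from h import *
st,im=grab('wrist','w3')
s2,im2=grab('side','s3')
z=im2[95:205,160:270]
z=cv2.resize(z,(420,420),interpolation=cv2.INTER_CUBIC);cv2.imwrite('pics/c3.png',cv2.resize(np.hstack([im,z]),(790,339)))
print(s2['tool_pos'],unit(s2['tool_pos']),s2['wrist_force'],s2['finger_gap'])
E
```

```text
time_s: 8.12
tool_pos: [447.4, 230.3, 80.8]
tool_rot: [[-0.866, 0.501, 0.002], [0.501, 0.866, -0.0], [-0.002, 0.001, -1.0]]
wrist_force: [0.9, 0.3, 0.3]
finger_gap: 48.1
[448.5 231.   81.5] [[-164.5   85.1]] [ 1.2 -0.4  1. ] 47.87571611329291
```

View pics/c3.png

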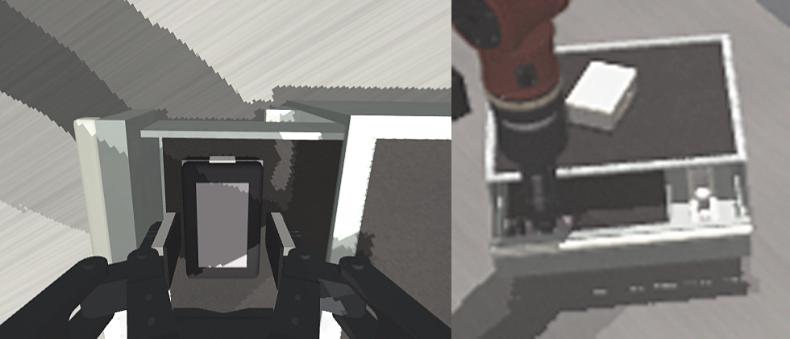

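```bash
python3 -m inch '[[[0,0,-2],0,4.8],[[0,0,-7],0,4.8],[[0,0,-12],0,6.5],[[0,0,-12],0,6.5]]'
python3 - <<'E'
from h import *
go(650,-60,205,80)
E
```

```text
time_s: 8.72
tool_pos: [449.7, 231.8, 202.0]
tool_rot: [[-0.866, 0.5, 0.006], [0.5, 0.866, 0.002], [-0.004, 0.005, -1.0]]
wrist_force: [-0.2, -0.3, -0.6]
finger_gap: 65.1
q6->5 turn -0.349 rad
shift cm [-31.9 -15.3  -0.2] now [449.7 231.8 202. ] phi 60.0 F [-0.2 -0.3 -0.6] gap 65.07183532421472 t 8.725
```

```bash
python3 -m inch '[[[-5,-2.5,0],-0.05,6.5],[[-33,-15,0],-0.35,6.5],[[-33,-15,0],-0.35,6.5],[[-33,-15,0],-0.35,6.5],[[-33,-15,0],-0.35,6.5],[[-33,-15,0],-0.35,6.5],[[-33,-15,0],-0.35,6.5],[[-33,-15,0],-0.35,6.5]]'
python3 - <<'E'
from h import *
st,im=grab('wrist','w4')
v=im.max(2)
for th in(28,36,44):
  for c,w in rects(v<th,20,'wrist',300,40000,st): print(th,c,w)
roi=cv2.dilate((v<40).astype(np.uint8),np.ones((25,25)))
for c,w in rects((v>100)&(v<190),20,'wrist',300,6000,st): print('label',c,w)
st,im=grab('scene','s4')
for c,w in rects(im.max(2)<50,20,'scene',200,800): print('scene',c,w)
E
```

```text
time_s: 9.72
tool_pos: [657.3, -63.9, 197.2]
tool_rot: [[-0.985, 0.173, -0.002], [0.173, 0.985, 0.001], [0.002, 0.0, -1.0]]
wrist_force: [-0.0, 0.4, -0.8]
finger_gap: 65.0
28 [282.5 364.6] [826.6 -88.2 639.9 190.6  80. ]
36 [303.2 365.4] [826.1 -88.1 639.9 191.6  80. ]
36 [280.5 212. ] [684.5 -64.6  73.8  43.5  -9.4]
44 [280.3 215.3] [682.7 -64.4  77.8  43.7 -10. ]
label [279.4 222.8] [687.3 -65.   51.7  27.9 -10. ]
label [532.  118.6] [631.8 161.4  58.3  14.4  59.1]
label [199.4 113.7] [ 574.4 -117.5   83.3   57.8  -17.6]
label [534.2  45.3] [573.1 172.5  52.   45.6 -30.6]
scene [387.2 343.7] [882.5 147.3  85.3  39.9  13.2]
scene [289.8 267.8] [688.4 -70.6  83.3  47.8 -10. ]
scene [390.8 186.3] [412.8 244.   93.5  50.  -28.8]
scene [110.4 154.1] [ 296.4 -618.7  146.8  119.7    9.5]
scene [99.  99.1] [  23.  -733.   179.5   88.7   15.5]
```

View pics/w4.png

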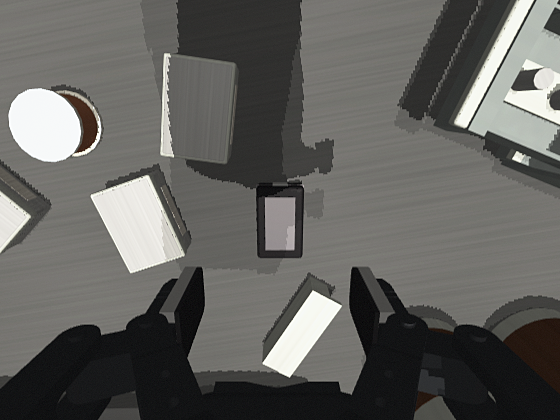

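```bash
python3 - <<'E'
from h import *
go(687,-65,22.5,80)
E
```

```text
q6->5 turn 0.002 rad
shift cm [-3.   0.3 17.6] now [657.3 -62.8 198.3] phi 80.1 F [ 0.2  1.6 -0.6] gap 65.11305364913267 t 9.825
```

```bash
python3 -m inch '[[[-3,0.3,5],0,6.5],[[-3,0.3,10],0,6.5],[[-3,0.3,14],0,6.5],[[-3,0.3,16],0,6.5],[[-3,0.3,17.2],0,6.5],[[-3,0.3,17.6],0,6.5],[[-3,0.3,17.6],0,5],[[-3,0.3,17.6],0,4],[[-3,0.3,17.6],0,3.8],[[-3,0.3,17.6],0,3.8],[[-3,0.3,17.6],0,3.8],[[-3,0.3,17.6],0,3.8]]' 60
python3 - <<'E'
from h import *
go(*world(-168,2),180,59.7)
E
```

```text
time_s: 11.32
tool_pos: [688.9, -66.4, 24.3]
tool_rot: [[-0.985, 0.173, 0.002], [0.173, 0.985, -0.0], [-0.002, 0.0, -1.0]]
wrist_force: [-1.6, 1.0, 6.9]
finger_gap: 42.1
q6->50 turn 0.355 rad
q6->-130 turn -2.787 rad
shift cm [ 21.1  21.9 -15.6] now [688.9 -66.4  24.3] phi 80.0 F [-1.6  1.   6.9] gap 42.08532392129101 t 11.325
```

```bash
python3 -m inch '[[[0,0,-2],0,3.8],[[0,0,-6],0,3.8],[[0,0,-11],0,3.8],[[0,0,-15],0,3.8],[[2,2.1,-16],0.03,3.8],[[5,5.2,-16],0.08,3.8],[[9,9.3,-16],0.15,3.8],[[13,13.5,-16],0.22,3.8],[[16.5,17.1,-16],0.28,3.8],[[19,19.7,-16],0.32,3.8],[[20.5,21.3,-16],0.345,3.8],[[21.1,21.9,-16],0.355,3.8]]'
python3 -m inch '[[[0,0,0],0,3.8],[[0,0,0],0,3.8]]'
python3 - <<'E'
from h import *
st,im=grab('wrist','w5')
go(*world(-168,2),77,59.7)
E
```

```text
time_s: 12.82
tool_pos: [517.5, 186.8, 183.0]
tool_rot: [[-0.864, 0.504, 0.0], [0.504, 0.864, 0.0], [-0.0, 0.0, -1.0]]
wrist_force: [0.6, 0.5, -2.1]
finger_gap: 42.0
time_s: 13.08
tool_pos: [518.7, 185.2, 182.8]
tool_rot: [[-0.863, 0.505, 0.0], [0.505, 0.863, -0.0], [-0.0, -0.0, -1.0]]
wrist_force: [0.2, 0.2, -0.6]
finger_gap: 42.1
q6->50 turn -0.001 rad
q6->-130 turn -3.142 rad
shift cm [ 0.1  0.1 10.6] now [518.7 185.2 182.8] phi 59.7 F [-0.8  0.1 -1.4] gap 41.84291354780872 t 13.125
```

View pics/w5.png

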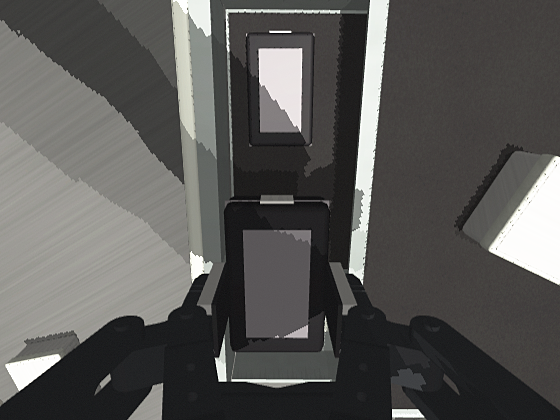

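```bash
python3 - <<'E'
from h import *
st=r.state()
print('case1',unit(toplane([(247,34),(312,33),(249,144),(311,144)],70,'wrist',st)))
print('case2',unit(toplane([(227,203),(329,203),(229,350),(322,350)],179,'wrist',st)))
print('unit edge',unit(toplane([(364,200)],108,'wrist',st)),'front',unit(toplane([(218,200)],98,'wrist',st)),'rail',unit(toplane([(190,200)],97,'wrist',st)))
E
```

```text
case1 [[-186.2  120.9]
 [-145.1  121.5]
 [-186.6   52.4]
 [-143.7   52.3]]
case2 [[-187.4   40.7]
 [-146.7   40.7]
 [-189.5  -29.5]
 [-146.7  -29.5]]
unit edge [[-114.    22.6]] front [[-205.1   19.9]] rail [[-223.3   19.6]]
```

```bash
python3 -m inch '[[[-0.4,0.1,3],0,3.8],[[-0.4,0.1,6],0,3.8],[[-0.4,0.1,8.5],0,3.8],[[-0.4,0.1,9.7],0,3.8],[[-0.4,0.1,10.2],0,3.8],[[-0.4,0.1,10.4],0,3.8],[[-0.4,0.1,10.4],0,3.8],[[-0.4,0.1,10.4],0,3.8]]'
```

```text
time_s: 14.12
tool_pos: [522.4, 184.9, 79.4]
tool_rot: [[-0.863, 0.504, 0.001], [0.504, 0.863, 0.0], [-0.001, 0.001, -1.0]]
wrist_force: [-1.0, 0.7, -1.7]
finger_gap: 42.0
```

```bash
python3 -m inch '[[[0,0,0.15],0,3.8],[[0,0,0.25],0,3.8],[[0,0,0.25],0,3.8]]'
python3 -m inch '[[[0,0,0],0,4.4],[[0,0,0],0,4.8],[[0,0,0],0,4.8],[[0,0,-0.5],0,4.8],[[0,0,-2],0,4.8],[[0,0,-6],0,4.8],[[0,0,-12],0,4.8],[[0,0,-13],0,4.8],[[0,0,-13],0,4.8]]'
python3 - <<'E'
from h import *
st,im=grab('wrist','w6')
go(*world(-260,0),180,59.7)
E
```

```text
time_s: 14.5
tool_pos: [522.2, 184.8, 76.4]
tool_rot: [[-0.863, 0.504, 0.0], [0.504, 0.863, 0.0], [-0.0, 0.0, -1.0]]
wrist_force: [-0.3, -0.0, 0.6]
finger_gap: 42.3
time_s: 15.62
tool_pos: [522.6, 185.1, 207.4]
tool_rot: [[-0.864, 0.504, 0.002], [0.504, 0.864, 0.001], [-0.002, 0.002, -1.0]]
wrist_force: [-0.3, 1.2, -0.6]
finger_gap: 48.0
q6->43 turn 0.000 rad
q6->-137 turn -3.141 rad
shift cm [ 0.1 -9.3  2.6] now [521.8 184.9 206.1] phi 59.7 F [-0.8  0.4  0.3] gap 48.28851662594499 t 15.675
```

View pics/w6.png

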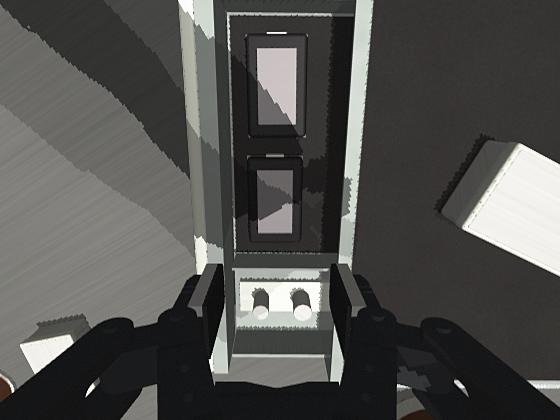

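```bash
python3 - <<'E'
from h import *
go(*world(-275,5),92,149.7)
E
```

```text
q6->132 turn 1.571 rad
q6->-48 turn -1.571 rad
shift cm [  0.6 -10.8  11.4] now [521.8 184.9 206.1] phi 59.7 F [-0.8  0.4  0.3] gap 48.28851662594499 t 15.675
```

```bash
python3 -m inch '[[[0.6,-10.8,0],-1.57,0],[[0.6,-10.8,0],-1.57,0],[[0.6,-10.8,0],-1.57,0],[[0.6,-10.8,0],-1.57,0],[[0.6,-10.8,0],-1.57,0],[[0.6,-10.8,0],-1.57,0],[[0.6,-10.8,0],-1.57,0],[[0.6,-10.8,0],-1.57,0],[[0.6,-10.8,0],-1.57,0],[[0.6,-10.8,5],-1.57,0],[[0.6,-10.8,10],-1.57,0],[[0.6,-10.8,11.4],-1.57,0]]'
python3 -m inch '[[[0,0,0],0,0],[[0,0,0],0,0]]'
python3 - <<'E'
from h import *
go(*world(-243,5),92,149.7)
print(unit(r.state()['tool_pos']))
E
```

```text
time_s: 17.18
tool_pos: [459.1, 94.4, 89.0]
tool_rot: [[-0.505, -0.863, -0.007], [-0.863, 0.505, -0.0], [0.004, 0.006, -1.0]]
wrist_force: [-0.2, -0.1, 1.2]
finger_gap: -0.1
time_s: 17.42
tool_pos: [463.5, 94.6, 93.6]
tool_rot: [[-0.505, -0.863, 0.002], [-0.863, 0.505, 0.0], [-0.001, -0.002, -1.0]]
wrist_force: [-0.3, 1.6, 0.3]
finger_gap: 0.2
q6->135 turn 3.141 rad
q6->-45 turn -0.001 rad
shift cm [-3.2  0.2  0.2] now [463.5  94.6  93.6] phi 149.7 F [-0.3  1.6  0.3] gap 0.16657312655836368 t 17.425
[[-274.6    3.4]]
```

```bash
python3 -m inch '[[[-1.5,0,0.2],0,0],[[-2.8,0,0.2],0,0],[[-3.2,0,0.2],0,0],[[-3.5,0,0.2],0,0],[[-3.9,0,0.2],0,0],[[-4.4,0,0.2],0,0],[[-4.9,0,0.2],0,0],[[-5.4,0,0.2],0,0],[[-5.9,0,0.2],0,0],[[-6.4,0,0.2],0,0],[[-6.9,0,0.2],0,0],[[-7.4,0,0.2],0,0]]'
python3 -m inch '[[[-0.5,0,0],0,0],[[-1,0,0],0,0],[[-1.5,0,0],0,0],[[-2,0,0],0,0],[[-2.4,0,0],0,0],[[-2.8,0,0],0,0]]'
python3 - <<'E'
from h import *
s=r.state();print(unit(s['tool_pos']),s['wrist_force'],s['tool_pos'])
E
```

```text
time_s: 18.92
tool_pos: [500.0, 158.7, 90.3]
tool_rot: [[-0.505, -0.863, 0.0], [-0.863, 0.505, -0.0], [-0.0, -0.0, -1.0]]
wrist_force: [-0.2, -3.0, -0.1]
finger_gap: 0.1
time_s: 19.68
tool_pos: [514.1, 182.9, 90.4]
tool_rot: [[-0.505, -0.863, 0.0], [-0.863, 0.505, 0.0], [-0.0, -0.0, -1.0]]
wrist_force: [-0.3, -2.2, 0.3]
finger_gap: 0.1
[[-172.9    4.2]] [-0.3 -2.2  0.3] [514.1 182.9  90.4]
```

```bash
python3 -m inch '[[[-0.3,0,0],0,0],[[-0.6,0,0],0,0],[[-0.8,0,0],0,0],[[-1.0,0,0],0,0]]'
python3 -m inch '[[[-0.15,0,0],0,0],[[-0.3,0,0],0,0],[[-0.4,0,0],0,0]]'
python3 - <<'E'
from h import *
s=r.state();print(unit(s['tool_pos']),s['wrist_force'],s['tool_pos'])
E
```

```text
time_s: 20.18
tool_pos: [519.0, 191.3, 90.3]
tool_rot: [[-0.505, -0.863, -0.0], [-0.863, 0.505, 0.0], [-0.0, 0.0, -1.0]]
wrist_force: [-0.2, -2.0, 1.7]
finger_gap: 0.1
time_s: 20.55
tool_pos: [520.5, 193.9, 90.3]
tool_rot: [[-0.506, -0.863, -0.001], [-0.863, 0.506, -0.002], [0.002, -0.0, -1.0]]
wrist_force: [-2.8, -5.7, 3.9]
finger_gap: 0.1
[[-160.1    4.3]] [-2.8 -5.7  3.9] [520.5 193.9  90.3]
```

```bash
for i in 1 ; do python3 -m inch '[[[-0.15,0,0],0,0],[[-0.3,0,0],0,0]]'; done; python3 -m inch '[[[-0.15,0,0],0,0],[[-0.3,0,0],0,0]]'
python3 -m inch '[[[-0.15,0,0],0,0],[[-0.3,0,0],0,0]]'
python3 - <<'E'
from h import *
s=r.state();print(unit(s['tool_pos']),s['wrist_force'],s['tool_pos'])
E
```

```text
time_s: 20.8
tool_pos: [522.2, 196.8, 90.3]
tool_rot: [[-0.506, -0.863, -0.001], [-0.863, 0.506, -0.001], [0.001, 0.0, -1.0]]
wrist_force: [-1.1, -3.4, 1.7]
finger_gap: -0.0
time_s: 21.05
tool_pos: [524.2, 200.2, 90.3]
tool_rot: [[-0.505, -0.863, 0.0], [-0.863, 0.505, 0.001], [-0.001, 0.0, -1.0]]
wrist_force: [0.1, -1.0, 0.5]
finger_gap: 0.1
time_s: 21.3
tool_pos: [525.6, 202.9, 90.3]
tool_rot: [[-0.505, -0.863, 0.0], [-0.863, 0.505, 0.001], [-0.001, 0.0, -1.0]]
wrist_force: [-0.5, -0.2, -0.3]
finger_gap: -0.3
[[-149.8    4.4]] [-0.5 -0.2 -0.3] [525.6 202.9  90.3]
```

```bash
python3 -m inch '[[[-0.1,0,0],0,0],[[-0.2,0,0],0,0],[[-0.2,0,0],0,0]]'; python3 -m inch '[[[-0.1,0,0],0,0],[[-0.2,0,0],0,0],[[-0.2,0,0],0,0]]'
python3 - <<'E'
from h import *
s=r.state();print(unit(s['tool_pos']),s['wrist_force'],s['tool_pos'])
E
```

```text
time_s: 21.68
tool_pos: [526.5, 204.1, 90.3]
tool_rot: [[-0.505, -0.863, -0.0], [-0.863, 0.505, -0.0], [0.0, 0.0, -1.0]]
wrist_force: [0.3, -1.6, -0.5]
finger_gap: 0.2
time_s: 22.05
tool_pos: [526.5, 204.2, 90.2]
tool_rot: [[-0.506, -0.863, -0.002], [-0.863, 0.506, -0.003], [0.004, 0.0, -1.0]]
wrist_force: [-5.0, -8.4, 4.9]
finger_gap: -0.0
[[-148.2    4.4]] [-5.  -8.4  4.9] [526.5 204.2  90.2]
```

```bash
python3 -m inch '[[[0.5,0,0],0,0],[[3,0,0],0,0],[[4,0,-4],0,4],[[4,0,-10],0,7.5],[[4,0,-16],0,7.5],[[4,0,-18],0,7.5],[[4,0,-18],0,7.5]]'
python3 - <<'E'
from h import *
go(593,327,280,123.5)
E
```

```text
time_s: 22.92
tool_pos: [508.4, 171.7, 271.8]
tool_rot: [[-0.505, -0.863, 0.004], [-0.863, 0.505, 0.001], [-0.003, -0.003, -1.0]]
wrist_force: [0.8, -0.0, -0.2]
finger_gap: 75.2
q6->-5 turn 0.457 rad
shift cm [-17.7   0.5  -0.8] now [508.4 171.7 271.8] phi 149.7 F [ 0.8 -0.  -0.2] gap 75.24752330773866 t 22.925
```

```bash
python3 -m inch '[[[-5,0,-1],0.1,7.5],[[-10,0.3,-1],0.25,7.5],[[-15,0.5,-1],0.4,7.5],[[-17.7,0.5,-1],0.457,7.5],[[-17.7,0.5,-1],0.457,7.5],[[-17.7,0.5,-1],0.457,7.5],[[-17.7,0.5,-1],0.457,7.5]]'
python3 - <<'E'
from h import *
st,im=grab('wrist','w7')
h=cv2.cvtColor(im,cv2.COLOR_BGR2HSV)
for c,w in rects((h[...,2]>150)&(h[...,1]<40),142,'wrist',1500,40000,st): print(c,w)
ss,im=grab('scene','s7');h=cv2.cvtColor(im,cv2.COLOR_BGR2HSV)
for c,w in rects((h[...,2]>195)&(h[...,1]<40),34,'scene',200,800): print('scene',c,w)
print(st['tool_pos'],st['tool_rot'][:,1])
go(574,-117,17,72.5)
E
```

```text
time_s: 23.8
tool_pos: [592.1, 325.8, 280.2]
tool_rot: [[-0.834, -0.551, -0.0], [-0.551, 0.834, -0.0], [0.001, 0.0, -1.0]]
wrist_force: [0.8, -0.1, -0.7]
finger_gap: 75.4
[281.7 351.5] [721.5 415.3 186.2 117.9 -39.4]
[279.8 227.1] [604.5 339.5  56.3  50.4 -56. ]
[480.  141.8] [511.9 459.4 332.1 144.   47.3]
[123.4 110.1] [617.6 184.  350.8 191.2  -2.2]
scene [529.9 413.1] [1043.9  414.8  164.5   37.6  -74.9]
scene [511.2 384.7] [974.6 398.3  91.8  31.3 -68.7]
scene [292.  307.9] [806.  -67.1 100.2  34.5 -40.1]
scene [241.9 256.4] [ 663.2 -193.3   82.1   55.9    9.3]
scene [190.6 242.6] [ 621.1 -332.3   82.2   59.4   33.6]
scene [225.8 223.9] [ 560.7 -241.9   56.8   55.5    0. ]
scene [271.4 228.5] [ 575.7 -116.7   82.1   59.   -17.9]
scene [453.8 214.3] [526.3 397.8  64.1  55.8 -56.7]
scene [447.3 237. ] [547.9 358.5 332.8 276.9 -30.7]
scene [548.9  97.7] [ -4.4 900.6 270.4  61.  -37.9]
[592.1 325.8 280.2] [-0.6  0.8  0. ]
q6->6 turn 0.889 rad
shift cm [ 25.9 -36.   26.4] now [592.3 325.9 280.6] phi 123.4 F [ 0.8 -0.2  0.2] gap 75.02406287298813 t 23.9
```

View pics/w7.png

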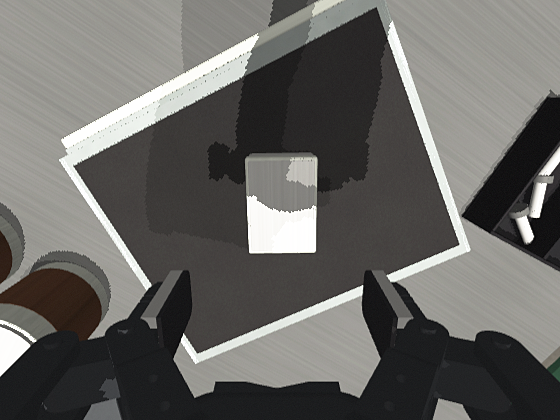

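```bash
python3 - <<'E'
from h import *
im=cv2.imread('pics/w7.png');st=dict(r.state());st['tool_pos']=np.array([592.2,325.9,280.3])
roi=np.zeros(im.shape[:2],np.uint8);roi[145:262,225:340]=1
print(im[148:164,262].max(1),im[170,238:252].max(1),im[170,312:322].max(1),im[246:258,280].max(1))
for th in(95,110,120):
  for c,w in rects(roi*(im.max(2)>th),142,'wrist',1500,40000,st): print(c,w)
T=toplane([(246,157.5),(317.5,157.5),(248,253.5),(316.5,253.5)],142,'wrist',st);print(T,T.mean(0))
E
```

```text
[ 32  32  31  32  24  82 102  99 106 126 141 149 146 135 133 133] [ 32  32  29  32  31  27  18 103 149 160 125 136 134 135] [191 195 180 214 202  80  34  37  44  41] [254 254 254 254 254 255 255 113  58  68  72  72]
[281.3 203.2] [591.1 330.6  83.6  56.6  34.4]
[281.4 203.9] [592.1 331.2  81.3  56.4  34.4]
[281.4 203.9] [592.  331.1  81.   56.4  34.4]
[[574.2 286.3 142. ]
 [543.6 332.5 142. ]
 [641.8 330.6 142. ]
 [609.9 378.8 142. ]] [592.4 332.  142. ]
```

```bash
python3 - <<'E'
from h import *
im=cv2.imread('pics/side0.png');v=im.min(2)
roi=np.zeros(v.shape,np.uint8);roi[108:140,190:226]=1
for th in(180,200,215):
  for c,w in rects(roi*(v>th),142,'side',60,4000): print(c,w)
T=toplane(np.array([(245,106),(325,122),(278,198),(200,180)])/5.4+[160,95],142,'side');print(T,T.mean(0))
# wrist: drawer unit top corner check; side/scene unit corners
W=toplane(np.array([(62,158),(384,3),(469,248),(197,362)]),108,'wrist',{**r.state()});print('wrist unit corners',W,W.mean(0))
P=np.array([(68,90),(485,62),(517,272),(66,312)])/5.4+[160,95];W=toplane(P,108,'side');print('side',W.mean(0))
E
```

```text
[208.2 122.8] [588.6 327.   83.9  58.4  34.4]
[208.3 122.6] [589.2 327.4  82.4  58.4  34.4]
[208.4 122.5] [590.3 328.   80.2  56.1  34.2]
[[606.  373.4 142. ]
 [640.  325.  142. ]
 [570.7 277.2 142. ]
 [539.4 324.8 142. ]] [589.  325.1 142. ]
wrist unit corners [[669.2 152.8 108. ]
 [420.8 312.4 108. ]
 [536.1 508.2 108. ]
 [792.7 358.  108. ]] [604.7 332.8 108. ]
side [604.9 327.1 108. ]
```

```bash
python3 - <<'E'
from h import *
go(592,330.5,126.5,124.2)
E
```

```text
q6->-5 turn -0.013 rad
shift cm [-0.2  0.4 15.4] now [592.3 325.9 280.6] phi 123.4 F [ 0.8 -0.2  0.2] gap 75.02406287298813 t 23.9
```

```bash
python3 -m inch '[[[-0.2,0.4,3],-0.013,7.5],[[-0.2,0.4,7],-0.013,7.5],[[-0.2,0.4,11],-0.013,7.5],[[-0.2,0.4,13.5],-0.013,7.5],[[-0.2,0.4,14.8],-0.013,7.5],[[-0.2,0.4,15.3],-0.013,7.5],[[-0.2,0.4,15.3],-0.013,7],[[-0.2,0.4,15.3],-0.013,6.5],[[-0.2,0.4,15.3],-0.013,6.1],[[-0.2,0.4,15.3],-0.013,5.8],[[-0.2,0.4,15.3],-0.013,5.5],[[-0.2,0.4,15.3],-0.013,5.5]]' 20
python3 -m inch '[[[0,0,0],0,5.5],[[0,0,0],0,5.5]]'
python3 - <<'E'
from h import *
s=r.state();print(s['tool_pos'],s['wrist_force'],s['finger_gap'])
E
```

```text
time_s: 25.4
tool_pos: [592.1, 331.2, 127.7]
tool_rot: [[-0.827, -0.562, 0.001], [-0.562, 0.827, 0.0], [-0.001, -0.0, -1.0]]
wrist_force: [0.1, -0.5, 4.7]
finger_gap: 55.7
time_s: 25.65
tool_pos: [592.1, 331.2, 127.7]
tool_rot: [[-0.827, -0.562, 0.001], [-0.562, 0.827, 0.0], [-0.001, -0.0, -1.0]]
wrist_force: [-0.7, -1.0, 5.5]
finger_gap: 55.5
[592.1 331.2 127.7] [-0.7 -1.   5.5] 55.52418808869287
```

```bash
cat >> h.py <<'E'
def topface(im,st,z,th=95,A=(1500,30000)):
    """rects of bright tops; gives centre in tool x,y (mm) and yaw rel. to tool"""
    out=[]
    for c,w in rects(im.max(2)>th,z,'wrist',*A,st):
        if 70<w[2]<92 and 48<w[3]<66:
            d=st['tool_rot'].T@np.array([w[0]-st['tool_pos'][0],w[1]-st['tool_pos'][1],0]);out.append((w,d[:2]));print(c,w,'tool xy',d[:2])
    return out
E
python3 -m inch '[[[0,0,0],0,6.2],[[0,0,0],0,7],[[0,0,-1],0,7.5],[[0,0,-5],0,7.5],[[0,0,-10],0,7.5],[[0,0,-15.2],0,7.5],[[0,0,-15.2],0,7.5],[[0,0,-15.2],0,7.5],[[0,0,-15.2],0,7.5]]' 60
python3 - <<'E'
from h import *
st,im=grab('wrist','w8');print(st['tool_pos'])
for th in(80,95,110):topface(im,st,142,th)
go(574,-117,172,72.4)
E
```

```text
time_s: 26.78
tool_pos: [591.3, 330.8, 277.9]
tool_rot: [[-0.827, -0.562, -0.002], [-0.562, 0.827, -0.001], [0.002, 0.0, -1.0]]
wrist_force: [0.3, -0.1, 0.3]
finger_gap: 75.1
[591.3 330.8 277.9]
[276.3 201.7] [590.4 331.   83.7  56.9  34.3] tool xy [0.7 0.6]
[276.2 201.9] [590.8 331.1  82.9  56.6  34.3] tool xy [0.3 0.5]
[276.2 202.4] [591.5 331.5  81.3  56.4  34.2] tool xy [-0.5  0.4]
q6->6 turn 0.904 rad
shift cm [ 26.6 -36.1  10.6] now [591.3 330.9 278. ] phi 124.2 F [-0.4  0.7 -0.5] gap 75.20194058916904 t 26.825
```

```bash
python3 -m inch '[[[26.6,-36.1,0],0.9,7.5],[[26.6,-36.1,0],0.9,7.5],[[26.6,-36.1,0],0.9,7.5],[[26.6,-36.1,0],0.9,7.5],[[26.6,-36.1,4],0.9,7.5],[[26.6,-36.1,6],0.9,7.5],[[26.6,-36.1,10.6],0.9,7.5],[[26.6,-36.1,10.6],0.9,7.5],[[26.6,-36.1,10.6],0.9,7.5],[[26.6,-36.1,10.6],0.9,7.5],[[26.6,-36.1,10.6],0.9,7.5]]'
python3 - <<'E'
from h import *
st,im=grab('wrist','w9');print(st['tool_pos'])
o=[topface(im,st,34,th) for th in(120,150,180)]
go(574,-117,17,72.4)
E
```

```text
time_s: 28.2
tool_pos: [575.6, -116.1, 174.2]
tool_rot: [[-0.955, 0.297, 0.001], [0.297, 0.955, -0.0], [-0.001, 0.0, -1.0]]
wrist_force: [-0.2, 0.3, -0.2]
finger_gap: 74.8
[ 575.6 -116.1  174.2]
[ 64.7 309.8] [ 619.2 -327.    80.2   57.3   34.1] tool xy [-104.3 -188.5]
[227.6 313.2] [ 662.1 -189.8   80.5   56.5    8.9] tool xy [-104.5  -44.7]
[291.8 200.1] [ 574.3 -115.    79.9   56.1  -17.4] tool xy [1.6 0.7]
[227.6 313.5] [ 662.2 -189.9   80.1   56.2    8.9] tool xy [-104.6  -44.8]
[ 64.8 309.8] [ 619.1 -327.    79.6   56.6   34.1] tool xy [-104.2 -188.5]
q6->6 turn 0.006 rad
shift cm [ 0.1 -0.1 15.7] now [ 575.6 -116.1  174.3] phi 72.7 F [-0.   0.8 -0.8] gap 74.79495965802101 t 28.25
```

```bash
python3 -m inch '[[[0.15,0,4],0,7.5],[[0.15,0,9],0,7.5],[[0.15,0,12.5],0,7.5],[[0.15,0,14.5],0,7.5],[[0.15,0,15.5],0,7.5],[[0.15,0,15.5],0,6.8],[[0.15,0,15.5],0,6.2],[[0.15,0,15.5],0,5.5],[[0.15,0,15.5],0,5],[[0.15,0,15.5],0,5],[[0.15,0,15.5],0,5],[[0.15,0,15.5],0,5]]' 80
python3 -m inch '[[[0,0,-2],0,5],[[0,0,-7],0,5],[[0,0,-13],0,5],[[0,0,-19],0,5],[[0,0,-24],0,5],[[0,0,-24],0,5],[[0,0,-24],0,5]]'
python3 - <<'E'
from h import *
go(592,331.2,262,124.2)
E
```

```text
time_s: 29.75
tool_pos: [574.4, -116.7, 19.8]
tool_rot: [[-0.955, 0.298, 0.002], [0.298, 0.955, -0.0], [-0.002, 0.0, -1.0]]
wrist_force: [-2.3, 1.9, 8.9]
finger_gap: 54.6
time_s: 30.62
tool_pos: [573.1, -116.4, 257.6]
tool_rot: [[-0.955, 0.298, -0.001], [0.298, 0.955, 0.0], [0.001, 0.0, -1.0]]
wrist_force: [0.6, 0.0, -3.4]
finger_gap: 54.7
q6->-5 turn -0.900 rad
shift cm [11.5 43.3 -0.4] now [ 573.1 -116.4  257.6] phi 72.7 F [ 0.6  0.  -3.4] gap 54.723495142358644 t 30.625
```

```bash
python3 -m inch '[[[0.6,2.2,0],-0.05,5],[[1.7,6.5,0],-0.14,5],[[2.9,10.8,0],-0.22,5],[[4.1,15.5,0],-0.32,5],[[5.3,20,0],-0.42,5],[[6.5,24.5,0],-0.51,5],[[7.7,29,0],-0.6,5],[[8.9,33.5,0],-0.7,5],[[10,37.7,0],-0.78,5],[[10.9,41,0],-0.85,5],[[11.4,42.8,0],-0.89,5],[[11.5,43.3,0],-0.9,5]]'
python3 -m inch '[[[0,0,0],0,5],[[0,0,0],0,5],[[0,0,0],0,5]]'
python3 - <<'E'
from h import *
st,im=grab('wrist','w10');print(st['tool_pos'])
z=st['tool_pos'][2]-19.8+34
for th in(95,120,150):topface(im,st,z,th,(1500,80000))
go(592,331.2,163,124.2)
E
```

```text
time_s: 32.12
tool_pos: [592.4, 331.4, 256.9]
tool_rot: [[-0.826, -0.563, -0.002], [-0.563, 0.826, -0.001], [0.002, 0.0, -1.0]]
wrist_force: [-0.5, -0.5, -2.1]
finger_gap: 54.8
time_s: 32.5
tool_pos: [593.1, 330.2, 258.5]
tool_rot: [[-0.828, -0.561, 0.0], [-0.561, 0.828, 0.0], [-0.0, -0.0, -1.0]]
wrist_force: [-0.2, -0.4, -2.5]
finger_gap: 54.9
[593.1 330.2 258.5]
[276.4 298.9] [591.5 330.   78.8  60.7  33.6] tool xy [1.4 0.8]
q6->-5 turn -0.001 rad
shift cm [0.  0.1 9.6] now [593.1 330.3 258.6] phi 124.2 F [-0.  -0.1 -3.4] gap 54.36999978956255 t 32.55
```

View pics/w10.png

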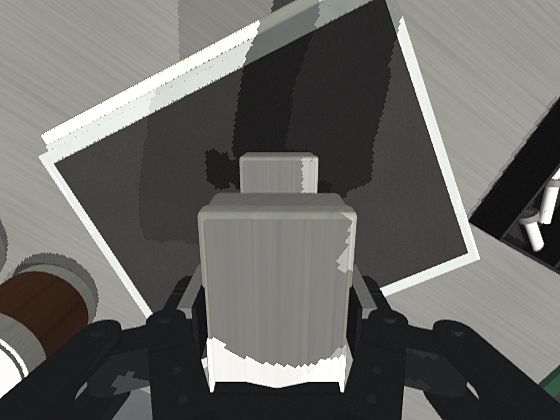

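```bash
python3 - <<'E'
from h import *
st=r.state()
def t(px,z):
    p=toplane(px,z,'wrist',st)-st['tool_pos'];return (p@st['tool_rot'])[:,:2]
print('held far corners',t([(200,211),(356,211)],st['tool_pos'][2]+14.2))
print('tin0 far',t([(241,157),(317,156)],142))
E
```

```text
held far corners [[ 40.5 -26. ]
 [ 40.6  28.1]]
tin0 far [[ 40.4 -24.7]
 [ 41.2  29.3]]
```

```bash
python3 -m inch '[[[0,0.1,3],0,5],[[0,0.1,6],0,5],[[0,0.1,8],0,5],[[0,0.1,9],0,5],[[0,0.1,9.3],0,5],[[0,0.1,9.5],0,5],[[0,0.1,9.6],0,5],[[0,0.1,9.6],0,5],[[0,0.1,9.6],0,5]]'
python3 - <<'E'
from h import *
s=r.state();print(s['tool_pos'],s['wrist_force'],s['finger_gap'])
E
```

```text
time_s: 33.67
tool_pos: [592.4, 331.9, 162.6]
tool_rot: [[-0.827, -0.562, 0.0], [-0.562, 0.827, 0.0], [-0.0, -0.0, -1.0]]
wrist_force: [0.4, -0.4, -3.2]
finger_gap: 54.6
[592.4 331.9 162.6] [ 0.4 -0.4 -3.2] 54.56443871742121
```

```bash
python3 -m inch '[[[0,-0.05,0.07],0,5],[[0,-0.05,0.12],0,5],[[0,-0.05,0.12],0,5]]'
python3 -m inch '[[[0,0,0],0,5.8],[[0,0,0],0,6.5],[[0,0,0],0,7],[[0,0,-1],0,7.5],[[0,0,-4],0,7.5],[[0,0,-9],0,7.5],[[0,0,-13],0,7.5],[[0,0,-15],0,7.5],[[0,0,-15],0,7.5],[[0,0,-15],0,7.5]]'
python3 - <<'E'
from h import *
st,im=grab('wrist','w11');print(st['tool_pos'])
for th in(95,120):topface(im,st,176,th,(1500,80000))
go(662,-190.5,172,99)
E
```

```text
time_s: 34.05
tool_pos: [592.6, 331.6, 161.9]
tool_rot: [[-0.827, -0.562, 0.001], [-0.562, 0.827, 0.0], [-0.001, 0.0, -1.0]]
wrist_force: [-3.0, -0.2, 6.2]
finger_gap: 54.7
time_s: 35.3
tool_pos: [592.3, 331.3, 310.1]
tool_rot: [[-0.827, -0.562, -0.001], [-0.562, 0.827, -0.001], [0.001, 0.0, -1.0]]
wrist_force: [0.6, -0.7, -0.0]
finger_gap: 75.6
[592.3 331.3 310.1]
[276.5 199.9] [589.6 330.2  86.9  56.5  34.3] tool xy [2.9 0.6]
[276.6 202.8] [592.4 332.   80.2  56.4  34.2] tool xy [-0.5  0.6]
q6->155 turn 3.582 rad
q6->-25 turn 0.440 rad
shift cm [ 23.5 -47.1  13.8] now [592.1 331.2 309.8] phi 124.2 F [-0.6  0.1 -0.9] gap 74.86469152978273 t 35.35
```

```bash
python3 -m inch '[[[23.5,-47.1,0],0.44,7.5],[[23.5,-47.1,0],0.44,7.5],[[23.5,-47.1,0],0.44,7.5],[[23.5,-47.1,0],0.44,7.5],[[23.5,-47.1,0],0.44,7.5],[[23.5,-47.1,5],0.44,7.5],[[23.5,-47.1,10],0.44,7.5],[[23.5,-47.1,13.8],0.44,7.5],[[23.5,-47.1,13.8],0.44,7.5],[[23.5,-47.1,13.8],0.44,7.5],[[23.5,-47.1,13.8],0.44,7.5],[[23.5,-47.1,13.8],0.44,7.5]]'
python3 - <<'E'
from h import *
st,im=grab('wrist','w12');print(st['tool_pos'])
o=[topface(im,st,34,th) for th in(120,150,180)]
go(662,-190.5,19,99)
E
```

```text
time_s: 36.85
tool_pos: [663.8, -189.0, 174.4]
tool_rot: [[-0.987, -0.158, 0.002], [-0.158, 0.987, -0.0], [-0.002, -0.001, -1.0]]
wrist_force: [0.2, 0.9, -0.7]
finger_gap: 75.4
[ 663.8 -189.   174.4]
[102.2 115.7] [ 619.7 -327.6   80.3   56.4   34.2] tool xy [  65.3 -130. ]
[102.7 115.7] [ 619.7 -327.8   80.    56.2   34.1] tool xy [  65.4 -130.1]
q6->155 turn 3.143 rad
q6->-25 turn 0.002 rad
shift cm [ 0.2 -0.1 15.6] now [ 663.9 -189.   174.6] phi 99.1 F [ 0.1 -0.1  0.1] gap 74.84168278205996 t 36.9
```

```bash
python3 - <<'E'
from h import *
im=cv2.imread('pics/w12.png');st=r.state()
u,v=proj([[662,-190,34]],'wrist',st)[0];print(u,v)
roi=np.zeros(im.shape[:2],np.uint8);roi[int(v)-85:int(v)+75,int(u)-75:int(u)+75]=1
print(im[int(v)-70:int(v)+70:5,int(u)].max(1));print(im[int(v),int(u)-60:int(u)+60:5].max(1))
for th in(90,105,120,135,150,170,200):
  for c,w in rects(roi*(im.max(2)>th),34,'wrist',500,30000,st): print(th,c,w)
E
```

```text
274.6426420988098 200.29040250242383
[ 53  50  50  52  85 104 102 102 103 104 103 102 102 103 102 100 232 225
 224 225 224 223 222 238 125 124 126 129]
[109 110 109 107 109 143 204  89 102 106 110 106 102 105 106 104 105  93
 237  90 103 105 108 108]
90 [272.8 214.3] [ 675.4 -189.   129.5  106.   -80.9]
105 [218.  194.9] [ 665.5 -235.    38.4   32.     5.3]
105 [276.6 218.3] [ 675.4 -189.   129.5  106.   -80.9]
120 [299.3 225.3] [ 683.3 -170.7   90.5   90.4   12.7]
135 [274.9 221. ] [ 678.6 -188.2   56.3   48.7  -80.9]
150 [274.6 221. ] [ 678.5 -188.2   56.2   48.7  -80.9]
170 [274.4 221.1] [ 678.9 -188.1   56.1   46.2  -80.9]
200 [274.6 220.7] [ 678.9 -188.1   55.9   46.2  -80.9]
```

```bash
python3 -m inch '[[[0.2,-0.1,4],0,7.5],[[0.2,-0.1,9],0,7.5],[[0.2,-0.1,12.5],0,7.5],[[0.2,-0.1,14.5],0,7.5],[[0.2,-0.1,15.6],0,7.5],[[0.2,-0.1,15.6],0,6.8],[[0.2,-0.1,15.6],0,6.2],[[0.2,-0.1,15.6],0,5.5],[[0.2,-0.1,15.6],0,5],[[0.2,-0.1,15.6],0,5],[[0.2,-0.1,15.6],0,5],[[0.2,-0.1,15.6],0,5]]' 80
python3 -m inch '[[[0,0,-2],0,5],[[0,0,-7],0,5],[[0,0,-13],0,5],[[0,0,-19],0,5],[[0,0,-25],0,5],[[0,0,-27],0,5],[[0,0,-27],0,5],[[0,0,-27],0,5]]'
python3 - <<'E'
from h import *
go(592.2,331.4,285,124.2)
E
```

```text
time_s: 38.4
tool_pos: [662.3, -191.8, 18.9]
tool_rot: [[-0.988, -0.157, 0.002], [-0.157, 0.988, -0.001], [-0.002, -0.001, -1.0]]
wrist_force: [-0.4, 1.3, 9.3]
finger_gap: 54.9
time_s: 39.4
tool_pos: [660.7, -191.3, 285.3]
tool_rot: [[-0.988, -0.157, -0.002], [-0.157, 0.988, 0.001], [0.002, 0.001, -1.0]]
wrist_force: [-0.9, -0.1, -3.3]
finger_gap: 54.8
q6->-5 turn -0.440 rad
shift cm [-1.4 52.7  0.1] now [ 660.7 -191.3  285.3] phi 99.0 F [-0.9 -0.1 -3.3] gap 54.79222823693659 t 39.4
```

```bash
python3 -m inch '[[[-0.1,2,0],-0.02,5],[[-0.2,6.5,0],-0.06,5],[[-0.3,11.5,0],-0.1,5],[[-0.5,16.5,0],-0.14,5],[[-0.6,21.5,0],-0.18,5],[[-0.7,26.5,0],-0.22,5],[[-0.9,31.5,0],-0.26,5],[[-1,36.5,0],-0.3,5],[[-1.1,41.5,0],-0.34,5],[[-1.2,46,0],-0.38,5],[[-1.3,49.5,0],-0.41,5],[[-1.4,51.8,0],-0.43,5]]'
python3 - <<'E'
from h import *
go(592.2,331.4,285,124.2)
E
```

```text
time_s: 40.9
tool_pos: [592.5, 324.4, 286.0]
tool_rot: [[-0.831, -0.557, -0.002], [-0.557, 0.831, -0.001], [0.002, 0.001, -1.0]]
wrist_force: [-0.3, -0.5, -2.9]
finger_gap: 54.7
q6->-5 turn -0.007 rad
shift cm [-0.4  0.6  0.1] now [592.5 324.4 286. ] phi 123.8 F [-0.3 -0.5 -2.9] gap 54.69516797605114 t 40.9
```

```bash
python3 -m inch '[[[0,0.9,0],-0.01,5],[[0,0.9,0],-0.01,5],[[0,0.9,0],-0.01,5],[[0,0.9,0],-0.01,5]]'
python3 - <<'E'
from h import *
st,im=grab('wrist','w13')
go(592.4,331.6,196,124.2)
def t(px,z):
    p=toplane(px,z,'wrist',st)-st['tool_pos'];return (p@st['tool_rot'])[:,:2]
z=st['tool_pos'][2]+15.1
# far edge of held tin and of stack tin: column/row profiles
g=im.max(2).astype(int)
print('col277',[(i,g[i,277]) for i in range(120,240,3)])
E
```

```text
time_s: 41.4
tool_pos: [589.5, 328.8, 287.2]
tool_rot: [[-0.828, -0.561, 0.0], [-0.561, 0.828, -0.0], [-0.0, -0.0, -1.0]]
wrist_force: [-0.4, 0.5, -2.8]
finger_gap: 54.6
q6->-5 turn -0.001 rad
shift cm [-0.4  0.1  9.1] now [589.4 329.  287.2] phi 124.1 F [ 0.9 -0.4 -3.9] gap 54.26744930364609 t 41.45
col277 [(120, np.int64(30)), (123, np.int64(32)), (126, np.int64(30)), (129, np.int64(30)), (132, np.int64(26)), (135, np.int64(34)), (138, np.int64(31)), (141, np.int64(32)), (144, np.int64(29)), (147, np.int64(28)), (150, np.int64(27)), (153, np.int64(92)), (156, np.int64(118)), (159, np.int64(126)), (162, np.int64(96)), (165, np.int64(132)), (168, np.int64(140)), (171, np.int64(128)), (174, np.int64(128)), (177, np.int64(129)), (180, np.int64(127)), (183, np.int64(129)), (186, np.int64(128)), (189, np.int64(127)), (192, np.int64(128)), (195, np.int64(93)), (198, np.int64(95)), (201, np.int64(98)), (204, np.int64(99)), (207, np.int64(104)), (210, np.int64(111)), (213, np.int64(118)), (216, np.int64(142)), (219, np.int64(144)), (222, np.int64(124)), (225, np.int64(124)), (228, np.int64(126)), (231, np.int64(125)), (234, np.int64(124)), (237, np.int64(125))]
```

```bash
python3 - <<'E'
from h import *
st=r.state()
def t(px,z):
    p=toplane(px,z,'wrist',st)-st['tool_pos'];return (p@st['tool_rot'])[:,:2]
a=cv2.imread('pics/w10.png').max(2);b=cv2.imread('pics/w13.png').max(2)
print(a[196:224,277]);print(b[196:224,277]);print(b[150:172,277])
print(t([(277,215)],st['tool_pos'][2]+15.1),t([(277,164)],176))
e=lambda im,r:np.where(im[r,150:400]>75)[0][[0,-1]]+150
for r_ in(160,180,225,240): print(r_,e(b,r_))
E
```

```text
[ 97  98 101 100  98  99 102 102  98 106 112 113 114 116 113 120 132 143
 147 145 147 148 146 133 127 127 127 128]
[ 95  93  95  96  98  98  96  97  99  97  98 104 111 112 111 112 112 118
 129 140 142 141 143 144 142 130 124 125]
[ 27  23  65  92  98 106 118 138 152 126  98  93  96 105 112 132 145 147
 140 129 129 128]
[[39.4  0.7]] [[36.3  0.9]]
160 [242 312]
180 [238 317]
225 [197 356]
240 [198 355]
```

```bash
python3 -m inch '[[[-0.33,0.1,3],0,5],[[-0.33,0.1,6],0,5],[[-0.33,0.1,7.7],0,5],[[-0.33,0.1,8.5],0,5],[[-0.33,0.1,8.9],0,5],[[-0.33,0.1,9.1],0,5],[[-0.33,0.1,9.1],0,5],[[-0.33,0.1,9.1],0,5]]'
python3 - <<'E'
from h import *
go(592.1,331.5,194.5,124.2)
E
```

```text
time_s: 42.45
tool_pos: [591.4, 332.6, 196.6]
tool_rot: [[-0.827, -0.562, 0.001], [-0.562, 0.827, 0.0], [-0.001, -0.0, -1.0]]
wrist_force: [1.1, 0.4, -2.9]
finger_gap: 54.8
q6->-5 turn 0.000 rad
shift cm [ 0.  -0.1  0.2] now [591.4 332.6 196.6] phi 124.2 F [ 1.1  0.4 -2.9] gap 54.844983079967385 t 42.45
```

```bash
python3 -m inch '[[[0.03,-0.1,0.1],0,5],[[0.03,-0.1,0.2],0,5],[[0.03,-0.1,0.2],0,5]]'
python3 -m inch '[[[0,0,0],0,5.8],[[0,0,0],0,6.5],[[0,0,0],0,7],[[0,0,-1],0,7.5],[[0,0,-4],0,7.5],[[0,0,-9],0,7.5],[[0,0,-13],0,7.5],[[0,0,-14],0,7.5],[[0,0,-14],0,7.5],[[0,0,-14],0,7.5]]'
python3 - <<'E'
from h import *
st,im=grab('wrist','w14');print(st['tool_pos'])
for th in(95,110,120):topface(im,st,210,th,(1500,80000))
go(620,-328,172,124.2)
E
```

```text
time_s: 42.82
tool_pos: [591.7, 331.4, 194.9]
tool_rot: [[-0.827, -0.562, 0.001], [-0.562, 0.827, 0.0], [-0.001, -0.0, -1.0]]
wrist_force: [-2.6, -1.8, 5.1]
finger_gap: 54.3
time_s: 44.08
tool_pos: [591.1, 331.3, 332.5]
tool_rot: [[-0.827, -0.562, -0.002], [-0.562, 0.827, -0.001], [0.002, 0.0, -1.0]]
wrist_force: [-0.2, -0.8, -0.9]
finger_gap: 74.9
[591.1 331.3 332.5]
[276.  190.4] [588.  329.6  89.8  56.4  34.2] tool xy [3.6 0.4]
[ 32.  313.4] [795.2 221.8  81.2  59.   20.8] tool xy [-107.2 -205.3]
[275.9 191.9] [590.4 331.2  84.1  56.3  34.2] tool xy [0.7 0.3]
[ 32.  313.3] [795.2 221.8  80.9  59.   20.8] tool xy [-107.2 -205.3]
[276.2 207.9] [591.8 332.2  80.5  56.3  34.2] tool xy [-1.1  0.3]
q6->118 turn 3.142 rad
q6->-62 turn 0.000 rad
shift cm [ 34.6 -56.2  16.1] now [591.  331.3 332.5] phi 124.2 F [0.4 0.6 0.1] gap 75.10584503098008 t 44.125
```

```bash
python3 -m inch '[[[34.6,-56.2,0],0,7.5],[[34.6,-56.2,0],0,7.5],[[34.6,-56.2,0],0,7.5],[[34.6,-56.2,0],0,7.5],[[34.6,-56.2,0],0,7.5],[[34.6,-56.2,0],0,7.5],[[34.6,-56.2,5],0,7.5],[[34.6,-56.2,10],0,7.5],[[34.6,-56.2,16.1],0,7.5],[[34.6,-56.2,16.1],0,7.5],[[34.6,-56.2,16.1],0,7.5],[[34.6,-56.2,16.1],0,7.5]]'
python3 -m inch '[[[0,0,0],0,7.5],[[0,0,0],0,7.5],[[0,0,0],0,7.5]]'
python3 - <<'E'
from h import *
st,im=grab('wrist','w15');print(st['tool_pos'])
o=[topface(im,st,34,th) for th in(90,105,120,150,180)]
go(620,-328,19,124.1)
E
```

```text
time_s: 45.62
tool_pos: [619.2, -329.5, 168.8]
tool_rot: [[-0.828, -0.56, -0.005], [-0.56, 0.828, 0.003], [0.002, 0.005, -1.0]]
wrist_force: [0.6, 0.4, 0.4]
finger_gap: 74.7
time_s: 46.0
tool_pos: [622.3, -326.6, 174.8]
tool_rot: [[-0.826, -0.564, 0.002], [-0.564, 0.826, -0.001], [-0.001, -0.002, -1.0]]
wrist_force: [0.1, 0.4, -0.1]
finger_gap: 74.8
[ 622.3 -326.6  174.8]
q6->118 turn 3.145 rad
q6->-62 turn 0.004 rad
shift cm [ 0.3  0.1 15.6] now [ 622.3 -326.7  174.6] phi 124.3 F [0.  0.6 0.4] gap 75.30300383946305 t 46.05
```

```bash
python3 - <<'E'
from h import *
im=cv2.imread('pics/w15.png');st=r.state()
u,v=proj([[620,-328,34]],'wrist',st)[0];print(u,v)
roi=np.zeros(im.shape[:2],np.uint8);roi[int(v)-85:int(v)+75,int(u)-75:int(u)+75]=1
for th in(135,150,180,200):
  for c,w in rects(roi*(im.max(2)>th),34,'wrist',500,30000,st):
    print(th,c,w)
go(619.6,-327.5,19,124.1)
E
```

```text
276.3612704053329 199.39464041726177
135 [277.1 209.5] [ 630.8 -321.6  129.3  107.4  -55.6]
150 [290.3 242.7] [ 645.7 -311.8  128.7   71.5  -55.6]
180 [273.6 222. ] [ 634.2 -318.9   56.1   44.3  -55.7]
200 [273.5 221.9] [ 634.5 -318.3   56.4   43.8  -57.4]
q6->118 turn 3.145 rad
q6->-62 turn 0.004 rad
shift cm [ 0.3  0.1 15.6] now [ 622.3 -326.7  174.6] phi 124.3 F [0.  0.6 0.4] gap 75.30300383946305 t 46.05
```

```bash
python3 -m inch '[[[0.3,0,4],0,7.5],[[0.3,0,9],0,7.5],[[0.3,0,12.5],0,7.5],[[0.3,0,14.5],0,7.5],[[0.3,0,15.6],0,7.5],[[0.3,0,15.6],0,6.8],[[0.3,0,15.6],0,6.2],[[0.3,0,15.6],0,5.5],[[0.3,0,15.6],0,5],[[0.3,0,15.6],0,5],[[0.3,0,15.6],0,5],[[0.3,0,15.6],0,5]]' 80
python3 -m inch '[[[0,0,-2],0,5],[[0,0,-7],0,5],[[0,0,-13],0,5],[[0,0,-19],0,5],[[0,0,-25],0,5],[[0,0,-30],0,5],[[0,0,-30],0,5],[[0,0,-30],0,5]]'
python3 - <<'E'
from h import *
go(592,331.5,315,124.2)
E
```

```text
time_s: 47.55
tool_pos: [619.9, -329.9, 18.9]
tool_rot: [[-0.827, -0.562, 0.002], [-0.562, 0.827, -0.001], [-0.001, -0.002, -1.0]]
wrist_force: [-1.0, 1.4, 7.8]
finger_gap: 54.9
time_s: 48.55
tool_pos: [618.6, -329.3, 316.8]
tool_rot: [[-0.827, -0.562, -0.001], [-0.562, 0.827, 0.0], [0.0, 0.001, -1.0]]
wrist_force: [0.4, 0.1, -3.3]
finger_gap: 54.5
q6->-5 turn 0.000 rad
shift cm [-35.   56.1   0.2] now [ 618.6 -329.3  316.8] phi 124.2 F [ 0.4  0.1 -3.3] gap 54.498523780338424 t 48.55
```

```bash
python3 -m inch '[[[-1.2,2,0],0,5],[[-4,6.5,0],0,5],[[-7.2,11.5,0],0,5],[[-10.4,16.6,0],0,5],[[-13.5,21.6,0],0,5],[[-16.6,26.6,0],0,5],[[-19.7,31.6,0],0,5],[[-22.8,36.6,0],0,5],[[-25.9,41.5,0],0,5],[[-29,46.4,0],0,5],[[-31.5,50.4,0],0,5],[[-33.5,53.7,0],0,5]]'
python3 -m inch '[[[-1,1.6,0],0,5],[[-1.5,2.4,0],0,5],[[-1.5,2.4,0],0,5],[[-1.5,2.4,0],0,5],[[-1.5,2.4,0],0,5]]'
python3 - <<'E'
from h import *
st,im=grab('wrist','w16')
b=im.max(2)
print(b[196:226,277]);print(b[150:180,277])
e=lambda im,r:np.where(im[r,150:400]>75)[0][[0,-1]]+150
for r_ in(165,185,225,240): print(r_,e(b,r_))
go(592,331.6,230,124.2)
E
```

```text
time_s: 50.05
tool_pos: [592.6, 304.7, 315.0]
tool_rot: [[-0.826, -0.563, -0.003], [-0.563, 0.826, -0.001], [0.003, 0.001, -1.0]]
wrist_force: [0.9, -0.1, -2.6]
finger_gap: 54.9
time_s: 50.68
tool_pos: [593.2, 330.2, 317.4]
tool_rot: [[-0.828, -0.561, 0.0], [-0.561, 0.828, -0.0], [-0.0, -0.0, -1.0]]
wrist_force: [-0.3, 0.5, -3.7]
finger_gap: 54.4
[ 93  93  96  95  95  94  95  97  93  98 105 109 107 108 107 113 122 133
 140 138 138 140 143 133 120 123 121 120 121 122]
[101  91 101 117 112  96  92  95 105 114 134 141 146 131 128 129 128 129
 129 129 129 128 127 127 127 127 128 128 128 127]
165 [239 320]
185 [239 319]
225 [197 356]
240 [198 355]
q6->-5 turn -0.001 rad
shift cm [0.  0.2 8.7] now [593.2 330.4 317.3] phi 124.2 F [ 0.8  0.  -2.5] gap 54.6293664273553 t 50.725
```

```bash
python3 - <<'E'
from h import *
st=r.state()
def t(px,z):
    p=toplane(px,z,'wrist',st)-st['tool_pos'];return (p@st['tool_rot'])[:,:2]
print(t([(277,212.7)],st['tool_pos'][2]+15.1),t([(279.3,159.5)],210))
E
```

```text
[[40.2  0.7]] [[40.   2.4]]
```

Shift x 0, y +0.17; contact at TCP ≈ 228.9.

```bash
python3 -m inch '[[[0,0.15,3],0,5],[[0,0.15,6],0,5],[[0,0.15,7.5],0,5],[[0,0.15,8.2],0,5],[[0,0.15,8.5],0,5],[[0,0.15,8.7],0,5],[[0,0.15,8.7],0,5],[[0,0.15,8.7],0,5]]'
python3 - <<'E'
from h import *
go(592,331.5,228.5,124.2)
E
```

```text
time_s: 51.72
tool_pos: [592.3, 332.6, 230.5]
tool_rot: [[-0.827, -0.562, 0.001], [-0.562, 0.827, 0.0], [-0.001, -0.0, -1.0]]
wrist_force: [-0.3, -0.3, -2.6]
finger_gap: 54.9
q6->-5 turn 0.000 rad
shift cm [ 0.1 -0.1  0.2] now [592.3 332.6 230.5] phi 124.2 F [-0.3 -0.3 -2.6] gap 54.90651330392912 t 51.725
```

```bash
python3 -m inch '[[[0.03,-0.08,0.1],0,5],[[0.03,-0.08,0.2],0,5],[[0.03,-0.08,0.2],0,5]]'
python3 -m inch '[[[0,0,0],0,5.8],[[0,0,0],0,6.5],[[0,0,0],0,7],[[0,0,-1],0,7.5],[[0,0,-4],0,7.5],[[0,0,-7],0,7.5],[[0,0,-7],0,7.5]]'
python3 -m inch '[[[10,-16,0],0,7.5],[[20,-32,0],0,7.5],[[20,-32,0],0,7.5],[[20,-32,0],0,7.5],[[20,-32,0],0,7.5],[[20,-32,0],0,7.5],[[20,-32,0],0,7.5],[[20,-32,0],0,7.5],[[20,-32,0],0,7.5]]'
python3 - <<'E'
from h import *
s,a=grab('scene','fs');s,b=grab('side','fd')
A=cv2.resize(a[60:330,150:520],(400,292));Z=cv2.resize(a[140:310,330:500],(400,400),interpolation=3)
B=cv2.resize(b[60:330,150:450],(400,360));Y=cv2.resize(b[90:200,165:275],(400,400),interpolation=3)
c=np.zeros((600,800,3),np.uint8);c[:400,:400]=Z;c[:400,400:]=Y;c[400:,:400]=cv2.resize(a,(400,200));c[400:,400:]=cv2.resize(b,(400,200))
cv2.imwrite('pics/final.png',c)
for n,im in(('scene',a),('side',b)):
  for cc,w in rects(im.min(2)>190,244,n,200,3000):
    if 60<w[2]<100: print(n,cc,w)
E
```

```text
time_s: 52.1
tool_pos: [592.4, 331.6, 228.9]
tool_rot: [[-0.827, -0.562, 0.001], [-0.562, 0.827, 0.0], [-0.001, -0.0, -1.0]]
wrist_force: [-2.2, -1.7, 4.3]
finger_gap: 54.6
time_s: 52.98
tool_pos: [593.4, 332.2, 301.4]
tool_rot: [[-0.827, -0.562, 0.005], [-0.562, 0.827, 0.002], [-0.005, -0.001, -1.0]]
wrist_force: [-0.0, -0.3, -0.4]
finger_gap: 74.9
time_s: 54.1
tool_pos: [606.8, -44.1, 298.0]
tool_rot: [[-0.826, -0.564, -0.0], [-0.564, 0.826, 0.0], [0.0, 0.0, -1.0]]
wrist_force: [-0.9, 0.1, -0.2]
finger_gap: 75.2
scene [510.8 384.8] [1025.9  277.9   68.9   24.   -68.7]
scene [415.7 328.7] [934.2 138.9  92.1  89.7 -14.3]
scene [355.2 324.2] [926.3  32.6  90.5  90.2  89.7]
scene [292.  308.1] [896.1 -78.7  76.9  26.5 -40.1]
scene [ 87.2 269.3] [ 813.8 -472.3   87.5   61.6    0.3]
side [416.2 246.1] [ 687.5 -554.    93.4   66.5    0.1]
side [315.4 132.5] [779.5 -42.4  95.7  95.3 -37.7]
side [297.9 113.8] [793.9  61.6  97.3  78.5  52.3]
side [205.3  99.3] [589.8 328.9  86.1  58.7  33.3]
```

View pics/final.png

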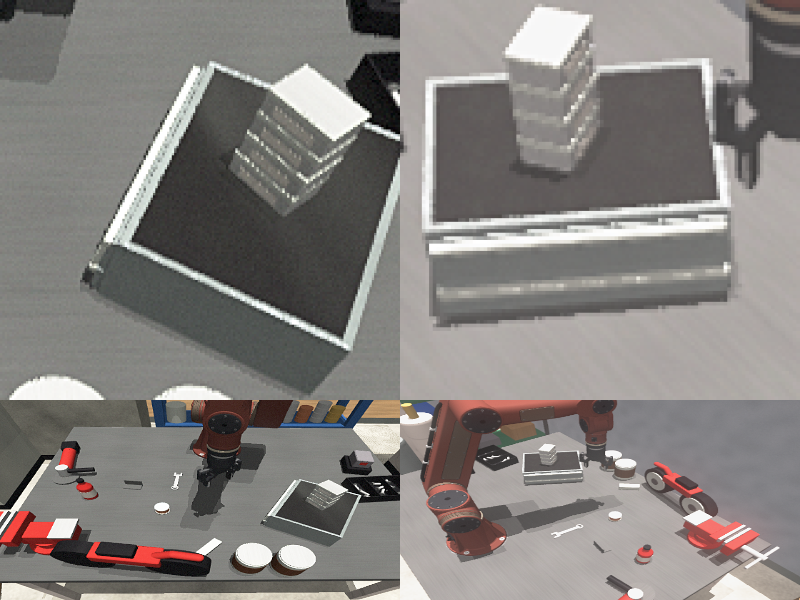

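```bash
python3 - <<'E'
from workcell import r
print(r.hand_in(), r.state()['time_s'])
E
```

```text
the job is handed in; nothing more can be done
the job is handed in; nothing more can be done
```

The job is handed in after about 54 s of robot time, but one hard contact while placing the first drill case may count as a fault.

**What I did**
- **Cases:** both drill cases are in the wide bay. The last wrist view before shutting showed them lying flat, clear of each other and of the walls.
- **Drawer:** I pushed it slowly by the pull rail. The force rose to about 6–7 N at the detent and dropped as the drawer was drawn in. It then built to about 10 N against the stop.
- **Tins:** the three tins on the bench are stacked on the one on the unit, making a column of four. Before stacking I closed the gripper lightly on that tin to centre it, which may have shifted it a few mm at most.

**What the checks showed**
- **Column:** after each of the first two placings, the wrist camera put the tin within about 1 mm of the foot tin in position, with no measurable difference in turn. The fourth tin I saw only in the final scene and side pictures, which show a straight column.
- **Drawer and bench:** the same pictures show the drawer shut and the spool, offcut, spanner, oil bottle and soft jaw where they started.

**What went wrong or disagreed**
- **Hard contact:** the gripper's finger linkage touched the unit, probably the edge of its top, while lowering the first case. The wrist force reached about 95 N (limit 120 N) for about half a second. If that linkage counts as the gripper's body, it broke the 40 N limit. The case dropped about 9 mm and landed flat. I held the second case higher and placed it with no contact.
- **Camera mismatch:** the scene and side cameras put the foot tin about 4 mm from where the wrist camera did. Closing the gripper on it agreed with the wrist camera, so I used that.

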